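# Square up two plates in the corner of a setting-up angle

## Robot

A 7-joint arm with a two-finger parallel gripper is mounted at the origin on the work surface. World frame = base frame: x ahead of the robot, y to its left, z up, the work surface at z = 0. Lengths are in mm, angles in rad, forces in N, time in s.
With the tool pointing down it reaches from about 425 to 875 mm from the base axis. Payload 9.9 kg.
Tool frame: the origin (TCP) lies at the very end of the fingers, on their centre line; the grasp point (between the pads) lies behind it (pinch_z is the z of the grasp point in the tool frame, in mm); z points along the fingers, y is the line along which they close (so a half turn about z gives the same grasp; the last joint's range is limited). The gripper opens to 85 mm and grips with 20 to 120 N. Pads are 22 mm wide; open, the fingers measure 114 mm over their backs; the gripper's body (76 mm by 85 mm) begins 54 mm behind the grasp point. The pads swing forward as they close: fully open they stand 13 mm farther back than shut.
Start: joints at [-1.386, 0.576, 0.025, 1.437, -0.015, 1.129, -0.057], TCP at [179.255, 650.766, 231.289] pointing down, gripper open.
Joint ranges: [-2.76, 2.76], [-0.34, 2.15], [-1.52, 1.57], [0.19, 2.46], [-1.09, 4.23], [0.17, 1.99], [-2.82, 2.82]. Speed limits (rad/s): [2.22, 2.22, 3.01, 3.01, 3.14, 3.14, 3.14].

## Interface

Orientations are given as a 3x3 rotation matrix whose columns are the frame's x, y, z axes.
In Python, from rig import * gives the robot as it stands.
- The arm moves only by the tool drive_tool, never from a script. Its arguments are lists of equal length, an entry for each row: "fingers": the finger opening in mm, from 0 to 85.4; "slide": the shift along the world's x, y, z as a fraction of full scale, a list of three; "angular": the turn, a rotation vector about the world's x, y, z as a fraction of full scale, a list of three. In form: {"fingers": [fingers, ...], "slide": [[tx, ty, tz], ...], "angular": [[wx, wy, wz], ...]}. A call has 1 to 12 rows; each row shifts and turns the commanded pose from where the row before left it; what a row does not reach is not made up. Full scale, the value 1, is 0.3 m for a shift and 90 degrees for a turn. A row lasts 1/12 s, in which the tool goes at most 41.7 mm and 7.16 degrees, less where a joint would pass 70% of its speed; a pose out of reach is approached as far as the arm can. A call with a number of a shift or a turn outside -1 to 1 is refused whole. A call with a gripper value outside its range is refused whole. The fingers move at their own pace and stop on an object; "force" is the grip in N (left out, the last holds). Time passes only in rows, so rows that do not move let the fingers close. It gives the time, the measured TCP pose, the force, the opening and the grip force at its end, in the units of the state.
- observe(): the state, without advancing time (a new reading comes with each control period).
- camera(name): name is "scene" or "top" or "wrist"; returns the picture (420x560x3 uint8, blue, green, red); there is no depth.
- get_calibration(name): a dict with "fx", "fy", "cx", "cy" (pixels), "position" and "attitude" of the camera in the world; the wrist camera has in their place "tool_from_camera" (4x4, takes a point from camera to tool coordinates, whose origin is the TCP and whose axes are the flange's). Camera axes: x right, y down, z forward; pixel columns grow to the right and rows downward; lengths in mm; the calibration is good to about 2 mm. A picture is of the moment at which its call begins: read the wrist's pose just before it. get_calibration takes no time and is no camera call.
- hand_in(): hands the job in; it is judged then, once.
Trained networks look in the newest picture that a camera, given by its name, has taken for a name from the list of things; names that differ only in an ending like _2 or _b are one class to them, and where a whole thing is asked for, a point or a joint stands for the part that bears it (a point fixed in the world has none). Each returns a list of dicts, best first, with "confidence" (0 to 1); they miss things now and then, are a little off and sometimes report something else, mostly with a low value. They report only what shows in the picture. A call takes as long as a camera call. They do not tell look-alikes from the thing itself.
- recognise(camera, target): "point" ([column, row] in pixels, amid what is visible of it).
The state is a dict: "clock": time; "joint_pos": joint angles; "qvel": joint speeds; "effort": joint torques, N m; "eef_pos": TCP position; "eef_rot": TCP orientation; "wrist_force": force on the tool from outside, world axes, zero at the start; "ft_torque": the same for the moment, N m; "gripper_width": finger opening in mm; "finger_force": force on a finger pad.
Only numpy, scipy, OpenCV 4.12 (cv2) and the standard library are available. Lean on these libraries where they do the work, as an engineer would, in place of code of your own. Each camera call takes 0.05 s, during which the arm holds its last target. There are 200 camera calls.

## Task

On the welding table, slide the wide plate flat across the table into the inside corner of the heavy steel angle and press it firmly home (lean on it with about 15 N for a moment) so that it sits flush against both legs. Then set (do not drop) the narrow plate on top of it, long side along long side, and slide it into the same corner so that the two plates make a square pile, flush against both legs. The angle only stands there by its own weight: do not shove it out of place, do not lift the wide plate, and leave the other things on the table where they are.

Things in the scene. Friction and masses are not known exactly. Their poses are not given: they have to be found in the camera images.
- base_plate: The wide plate: bare aluminium, 140 mm (its x) by 100 mm (its y), 12 mm thick, about 0.5 kg; too wide for the gripper. Lies flat and loose on the table. Origin: centre of its underside, z up. Home in the angle: its x along the angle's x, centre 70 mm (x) and 50 mm (y) from the inside corner.
- cover_plate: The narrow plate: bare aluminium, 100 mm (its x) by 56 mm (its y), 12 mm thick, about 0.5 kg. Lies flat and loose on the table, can be gripped across its 56 mm. Origin: centre of its underside, z up. Home: lying on the wide plate (underside at 12 mm), centre 50 mm (x) and 28 mm (y) from the inside corner, its x along the angle's x.
- square: The heavy L-shaped steel angle, 6 kg, standing loose on the table; legs 40 mm wide, 35 mm high. Origin: the inside corner at table height, z up. Its far leg lies at x 0 to 40 mm and runs from y = +40 to -205 mm; its left leg lies at y 0 to 40 mm and runs from x = 0 to -180 mm. The plates' place is at negative x, negative y. A level push of roughly 30 N or more shifts it.
- corner (a point): The inside corner of the angle at table height, axes as the angle's.
- far_end (a point): Inner edge of the far leg's free end (angle frame 0, -205 mm), at table height.
- left_end (a point): Inner edge of the left leg's free end (angle frame -180, 0 mm), at table height.
- leaf_a: Cast brass leaf, bystander, about 110 mm across, 5 mm thick, flat on the table. Origin: its middle, underside.
- leaf_b: A second cast brass leaf like the first, bystander.
- hammer: Hammer lying on the table, bystander, about 280 mm long along its x, 30 mm high. Origin: under its middle.
- brush: Hand brush lying on the table, bystander, long along its x.
- wrench: Wrench lying on the table, bystander, long along its x.
- clamp: Small F-clamp lying flat, bystander, about 200 mm long along its x, 25 mm high. Origin: under its rail.
- thermos: Steel thermos flask standing, bystander, 72 mm in diameter, 250 mm high. Origin: centre of its underside.
Things that resemble listed ones, but are neither listed nor needed, are in the scene too. What is shaped like the base_plate but yellow is not meant.

How it is judged:
By the outcome, as a careful person would: the job done as asked, in the order asked, and still so for the second after the job is handed in, with the robot touching nothing.
It also fails if it takes over 72 s, if anything falls off the work surface, if the arm or the gripper's body presses on something with over 40 N, if the wrist force passes 120 N, or if a joint passes its speed limit or range.

## Working session

There is one attempt and no reset: what is moved stays moved. The work goes in short steps, Python scripts to look and compute and a tool call to move; the robot and the scene stay as the last step left them, time stands still between calls to the robot, and variables do not carry over. Pictures are saved under pics/ and viewed, at most 10 in all, crops included, and the job is handed in when it is done.

Besides the shell and the picture viewer there is one more tool, called after "Request:" as name(argument=value, ...) on one line, values as JSON. drive_tool: Moves the arm, as the interface text tells. Its arguments: {"type":"object","properties":{"fingers":{"type":"array"},"slide":{"type":"array"},"angular":{"type":"array"},"force":{"type":"number"}},"required":["fingers","slide","angular"]}

```bash
mkdir -p pics; ls; python3 - <<'E'
from rig import *
import cv2
s=observe();print(s)
for n in("top","scene"):
    im=camera(n);cv2.imwrite(f"pics/{n}0.png",im);print(n,get_calibration(n))
    for t in("base_plate","cover_plate","square","corner","far_end","left_end"):
        print(t,[([round(x) for x in d["point"]],round(d["confidence"],2)) for d in recognise(n,t)[:4]])
print(get_calibration("wrist"))
E
```

```text
pics
{'clock': 0.0, 'joint_pos': array([-1.38581143,  0.57652091,  0.02480995,  1.43790534, -0.01499649,
        1.12899177, -0.05650445]), 'qvel': array([ 5.01368163e-04,  5.19731796e-05, -6.72342978e-05, -3.98927933e-04,
       -3.99734161e-04, -5.55406507e-04, -1.04919353e-03]), 'effort': array([ 5.64446909e-04, -7.65760946e+01,  2.25051776e+00, -2.85961425e+01,
        1.52461475e-02,  1.25721772e-02, -5.45806779e-05]), 'eef_pos': array([179.10995198, 650.33701168, 230.45035862]), 'eef_rot': array([[-9.64110186e-01,  2.65502192e-01, -3.67913402e-04],
       [ 2.65502438e-01,  9.64108861e-01, -1.59965650e-03],
       [-7.00037363e-05, -1.63992703e-03, -9.99998653e-01]]), 'wrist_force': array([-0.27673473, -1.15950401,  0.49482549]), 'ft_torque': array([0.06632706, 0.02613625, 0.01469118]), 'finger_force': 0.0, 'gripper_width': 85.52816147347863}
top {'fx': 472.37113683175613, 'fy': 472.37113683175613, 'cx': 271.8211103014843, 'cy': 211.64363139442253, 'position': array([ 320.48230381,  103.09970358, 1271.73899005]), 'attitude': array([[-0.02141119, -0.98465891,  0.17317154],
     
[... 649 characters left out ...]
0.65531749]])}
base_plate [([215, 252], 0.97), ([182, 215], 0.96)]
cover_plate [([146, 284], 0.82)]
square [([302, 252], 0.59)]
corner [([303, 253], 0.87)]
far_end [([303, 254], 0.64)]
left_end [([304, 252], 0.68), ([378, 208], 0.45)]
{'fx': 306.10676161768953, 'fy': 306.10676161768953, 'cx': 280.69649987862533, 'cy': 212.1066147433434, 'tool_from_camera': array([[ 1.52076566e-05, -9.61997959e-01, -2.73056637e-01,
         6.84144796e+01],
       [ 9.99999985e-01, -3.29221769e-05,  1.71681318e-04,
         1.65009857e-01],
       [-1.74146696e-04, -2.73056636e-01,  9.61997944e-01,
        -1.43331537e+02],
       [ 0.00000000e+00,  0.00000000e+00,  0.00000000e+00,
         1.00000000e+00]])}
```

View pics/top0.png

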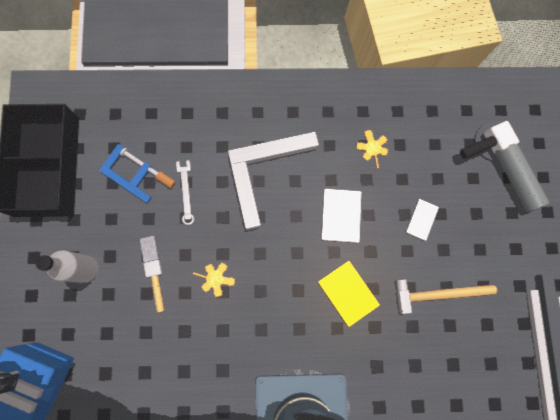

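View pics/scene0.png

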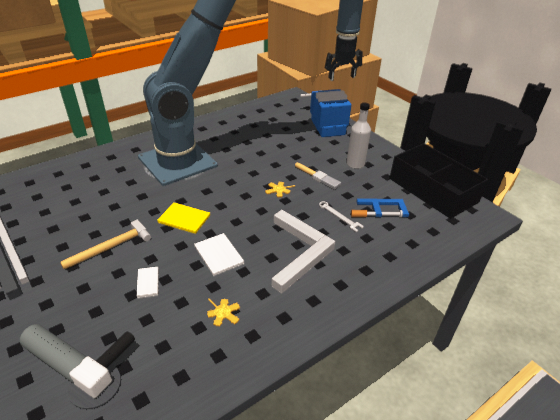

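The top picture shows two candidates for base_plate: a white plate at (342,215) and a yellow one at (348,293). The bare aluminium one is at (342,215), since yellow is excluded. The cover_plate is at (423,220). The angle's outer corner is at about (231,155), with its legs ending at (317,140) and (252,228). The scene picture agrees.

```bash
cat > h.py <<'E'
from rig import *
import cv2, numpy as np
def topose(n,s=None):
    c=get_calibration(n)
    if n!="wrist": return c,np.array(c["position"]),np.array(c["attitude"])
    s=s or observe();T=c["tool_from_camera"];R=s["eef_rot"]
    return c,s["eef_pos"]+R@T[:3,3],R@T[:3,:3]
def ray(n,px,z,s=None):
    c,p,R=topose(n,s);px=np.atleast_2d(px).astype(float)
    d=np.c_[(px[:,0]-c["cx"])/c["fx"],(px[:,1]-c["cy"])/c["fy"],np.ones(len(px))]@R.T
    return (p+d*((z-p[2])/d[:,2])[:,None])[:,:2]
def proj(n,P,s=None):
    c,p,R=topose(n,s);q=(np.atleast_2d(P)-p)@R
    return np.c_[c["fx"]*q[:,0]/q[:,2]+c["cx"],c["fy"]*q[:,1]/q[:,2]+c["cy"]]
E
python3 - <<'E'
from h import *
im=cv2.imread("pics/top0.png")
m=((im.min(2)>140)).astype(np.uint8)
for nm,(c,r),z in(("base",(342,215),12),("cover",(423,220),12),("angle",(280,149),35)):
    n,l,st,ce=cv2.connectedComponentsWithStats(m);k=l[r,c]
    cs,_=cv2.findContours((l==k).astype(np.uint8),cv2.RETR_EXTERNAL,cv2.CHAIN_APPROX_NONE)
    w=ray("top",cs[0][:,0],z).astype(np.float32)
    rr=cv2.minAreaRect(w);print(nm,k,st[k],rr)
    if nm=="angle":
        print(ray("top",cv2.approxPolyDP(cs[0],4,True)[:,0],35).round(1))
    print(cv2.boxPoints(rr).round(0).tolist())
cv2.imwrite("pics/crop1.png",cv2.resize(im[110:340,210:460],None,fx=2.5,fy=2.5,interpolation=cv2.INTER_CUBIC))
for nm,px in (("wrench",(186,192)),("brush",(152,275)),("leaf_b",(215,279)),("leaf_a",(373,147)),("hammer",(405,296))): print(nm,ray("top",[px],5))
E
```

```text
base 21 [ 322  188   40   55 1985] ((530.080078125, -121.56221008300781), (104.26589965820312, 143.94850158691406), 84.72164154052734)
[[454.0, -167.0], [597.0, -180.0], [607.0, -76.0], [463.0, -63.0]]
cover 22 [406 199  33  42 811] ((514.3587036132812, -342.39190673828125), (60.022010803222656, 103.19206237792969), 65.13932800292969)
[[455.0, -348.0], [549.0, -391.0], [574.0, -337.0], [480.0, -293.0]]
angle 16 [ 228  132   91   97 2346] ((627.5740356445312, 40.926307678222656), (221.6507568359375, 246.38070678710938), 12.1123685836792)
[[758.2 -56. ]
 [707.2 182.8]
 [495.4 136.5]
 [508.   99.3]
 [675.6 137. ]
 [718.1 -54.6]]
[[493.0, 138.0], [545.0, -103.0], [762.0, -56.0], [710.0, 185.0]]
wrench [[601.75611782 299.7838219 ]]
brush [[378.60924714 387.0423525 ]]
leaf_b [[364.70952788 220.94006743]]
leaf_a [[ 722.69399375 -221.50719473]]
hammer [[ 309.54596951 -282.84035911]]
```

View pics/crop1.png

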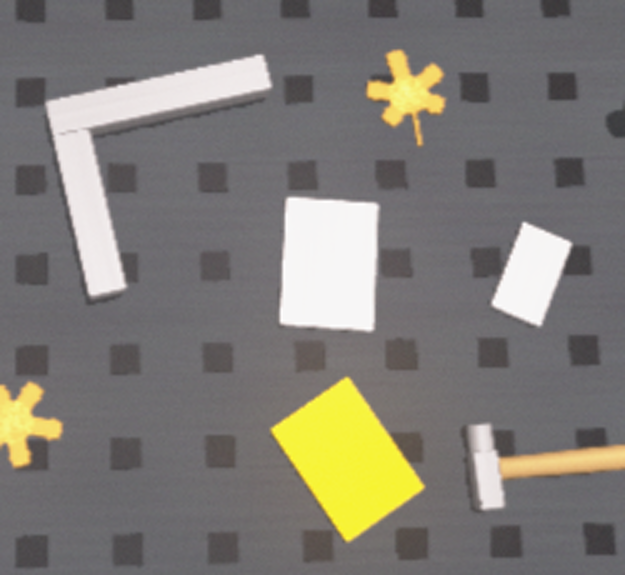

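The enlarged crop confirms it: the white plate at (310,265) is the base_plate, the yellow one at (348,460) is the look-alike, and the small one at (532,275) is the cover_plate. Next I swing over for a closer look with the wrist camera.

Request:
drive_tool(fingers=[85,85,85,85,85,85,85,85,85,85,85,85], slide=[[0,0,0.133],[0,0,0.133],[0,0,0.133],[0.083,-0.097,0],[0.083,-0.097,0],[0.083,-0.097,0],[0.083,-0.097,0],[0.083,-0.097,0],[0.083,-0.097,0],[0.083,-0.097,0],[0.083,-0.097,0],[0.083,-0.097,0]], angular=[[0,0,0],[0,0,0],[0,0,0],[0,0,-0.0777],[0,0,-0.0777],[0,0,-0.0777],[0,0,-0.0777],[0,0,-0.0777],[0,0,-0.0777],[0,0,-0.0777],[0,0,-0.0777],[0,0,-0.0777]])

```text
clock: 1.7
eef_pos: [404.3, 387.2, 351.4]
eef_rot: [[-0.196, 0.981, 0.0], [0.981, 0.196, 0.001], [0.001, 0.0, -1.0]]
wrist_force: [0.0, 0.8, 0.8]
gripper_width: 85.1
finger_force: 0.0
```

Request:
drive_tool(fingers=[85,85,85,85,85,85,85,85,85,85,85], slide=[[0.053,-0.128,0],[0.053,-0.128,0],[0.053,-0.128,0],[0.053,-0.128,0],[0.053,-0.128,0],[0.053,-0.128,0],[0.053,-0.128,0],[0.053,-0.128,0],[0.053,-0.128,0],[0.053,-0.128,0],[0,0,0]], angular=[[0,0,-0.0777],[0,0,-0.0777],[0,0,0],[0,0,0],[0,0,0],[0,0,0],[0,0,0],[0,0,0],[0,0,0],[0,0,0],[0,0,0]])

```text
clock: 2.62
eef_pos: [563.7, -5.0, 351.5]
eef_rot: [[0.052, 0.999, 0.002], [0.999, -0.052, -0.005], [-0.005, 0.002, -1.0]]
wrist_force: [-1.2, -0.6, -0.7]
gripper_width: 85.0
finger_force: 0.0
```

```bash
cat >> h.py <<'E'
def comps(n,im,thr=150,amin=400,z=12,s=None):
    m=(im.min(2)>thr).astype(np.uint8)
    cs,_=cv2.findContours(m,cv2.RETR_EXTERNAL,cv2.CHAIN_APPROX_NONE)
    for c in cs:
        if cv2.contourArea(c)<amin: continue
        w=ray(n,c[:,0],z,s).astype(np.float32);r=cv2.minAreaRect(w)
        print("px",c[:,0].mean(0).round(0),"ctr",np.round(r[0],1),"size",np.round(r[1],1),"ang",round(r[2],1))
        print("   poly",ray(n,cv2.approxPolyDP(c,5,True)[:,0],z,s).round(1).tolist())
E
python3 - <<'E'
from h import *
s=observe();im=camera("wrist");cv2.imwrite("pics/w1.png",im)
print(s["eef_pos"],s["eef_rot"].round(4).tolist(),s["clock"],s["wrist_force"],s["joint_pos"])
print("z12");comps("wrist",im,z=12,s=s);print("z35");comps("wrist",im,z=35,s=s)
E
```

```text
[563.67921356  -4.98964387 351.51759192] [[0.0516, 0.9987, 0.0019], [0.9987, -0.0516, -0.0048], [-0.0047, 0.0022, -1.0]] 2.6167 [-1.2092734  -0.62249414 -0.70505844] [-0.44876302  0.35978073  0.55179546  1.54962377 -0.18871646  1.28456501
  0.07577902]
z12
px [263. 346.] ctr [ 516.4 -340.2] size [ 48.6 100.5] ang 65.4
   poly [[461.7, -340.2], [553.3, -358.7], [571.1, -341.5], [480.3, -299.1]]
px [263. 239.] ctr [ 530.3 -123.1] size [101.3 140.6] ang 84.8
   poly [[465.7, -67.5], [457.1, -166.0], [595.1, -177.1], [603.0, -79.8]]
px [342.  98.] ctr [630.4  38.9] size [229.6 256.7] ang 12.1
   poly [[493.4, 140.7], [522.5, 123.0], [524.0, 105.1], [684.3, 141.5], [728.8, -67.7], [768.8, -59.8], [715.6, 187.2]]
z35
px [263. 346.] ctr [ 518.9 -320.9] size [46.3 95.7] ang 65.4
   poly [[466.7, -320.9], [554.0, -338.6], [570.9, -322.2], [484.5, -281.8]]
px [263. 239.] ctr [ 532.1 -114.1] size [ 96.5 133.9] ang 84.8
   poly [[470.6, -61.2], [462.4, -155.0], [593.8, -165.6], [601.4, -73.0]]
px [342.  98.] ctr [627.4  40.2] size [218.7 244.4] ang 12.1
   poly [[497.0, 137.1], [524.6, 120.2], [526.1, 103.1], [678.8, 137.8], [721.1, -61.4], [759.2, -53.8], [708.5, 181.3]]
```

View pics/w1.png

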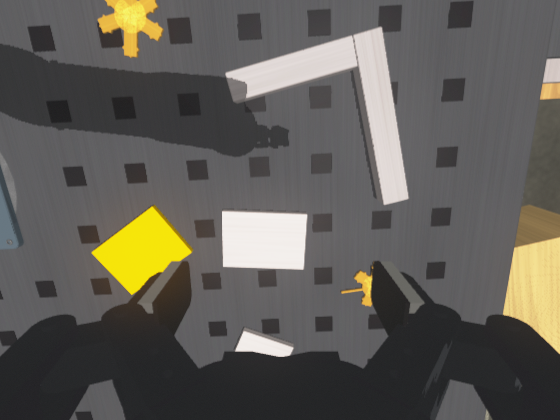

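The wrist view shows the angle at (355,90), the base_plate at (263,240), the yellow decoy at (143,250) and the cover_plate at (263,346). The angle's yaw is about 12.1° with its corner at about (678,136). The base plate's yaw is about -5.2°. I'll push it in +y first, with both fingertips against its right long edge.

Request:
drive_tool(fingers=[50,50,50,50,50,50,50,50,50,50,50,50], slide=[[-0.0233,-0.1183,-0.05],[-0.0233,-0.1183,-0.05],[-0.0233,-0.1183,-0.05],[-0.0233,-0.1183,-0.05],[-0.0233,-0.1183,-0.05],[-0.0233,-0.1183,-0.05],[0,0,-0.11],[0,0,-0.11],[0,0,-0.11],[0,0,-0.11],[0,0,-0.11],[0,0,-0.11]], angular=[[0,0,-0.0244],[0,0,0],[0,0,0],[0,0,0],[0,0,0],[0,0,0],[0,0,0],[0,0,0],[0,0,0],[0,0,0],[0,0,0],[0,0,0]])

```text
clock: 3.67
eef_pos: [520.8, -207.0, 61.7]
eef_rot: [[0.078, 0.997, 0.001], [0.997, -0.078, 0.0], [0.0, 0.001, -1.0]]
wrist_force: [0.7, 0.0, -0.3]
gripper_width: 49.9
finger_force: 0.0
```

Request:
drive_tool(fingers=[50,50,50,50], slide=[[0,0,-0.08],[0,0,-0.06],[0,0,-0.03],[0,0,0]], angular=[[0,0,0],[0,0,0],[0,0,0],[0,0,0]])

```text
clock: 4.0
eef_pos: [519.8, -207.0, 10.4]
eef_rot: [[0.078, 0.997, -0.003], [0.997, -0.078, 0.001], [0.001, -0.003, -1.0]]
wrist_force: [0.1, -0.5, -0.3]
gripper_width: 49.6
finger_force: 0.0
```

Request:
drive_tool(fingers=[50,50,50], slide=[[0,0,-0.01],[0,0,-0.01],[0,0,0]], angular=[[0,0,0],[0,0,0],[0,0,0]])

```text
clock: 4.25
eef_pos: [521.0, -208.1, 6.7]
eef_rot: [[0.079, 0.997, 0.001], [0.997, -0.079, -0.0], [-0.0, 0.001, -1.0]]
wrist_force: [-0.1, 0.4, 0.8]
gripper_width: 50.5
finger_force: 0.0
```

Request:
drive_tool(fingers=[50,50], slide=[[0,0,-0.01],[0,0,0]], angular=[[0,0,0],[0,0,0]])

```text
clock: 4.42
eef_pos: [520.7, -208.1, 3.3]
eef_rot: [[0.079, 0.997, 0.001], [0.997, -0.079, -0.0], [-0.0, 0.001, -1.0]]
wrist_force: [-0.3, -0.4, 1.2]
gripper_width: 50.1
finger_force: 0.0
```

Request:
drive_tool(fingers=[50,50], slide=[[0,0,-0.01],[0,0,0]], angular=[[0,0,0],[0,0,0]])

```text
clock: 4.58
eef_pos: [520.4, -208.0, -0.2]
eef_rot: [[0.079, 0.997, -0.0], [0.997, -0.079, 0.0], [0.0, -0.0, -1.0]]
wrist_force: [0.7, -0.3, 0.5]
gripper_width: 50.3
finger_force: 0.0
```

Request:
drive_tool(fingers=[50,50], slide=[[0,0,-0.008],[0,0,0]], angular=[[0,0,0],[0,0,0]])

```text
clock: 4.75
eef_pos: [520.3, -208.0, -2.7]
eef_rot: [[0.079, 0.997, -0.0], [0.997, -0.079, 0.0], [0.0, -0.0, -1.0]]
wrist_force: [-0.7, 0.0, 0.7]
gripper_width: 49.9
finger_force: 0.0
```

Request:
drive_tool(fingers=[50,50,50,50,50,50,50,50,50,50,50], slide=[[0.002,0.0267,0],[0.002,0.0267,0],[0.002,0.0267,0],[0.0018,0.0267,0],[0.0014,0.0267,0],[0.001,0.0267,0],[0.0006,0.0267,0],[0.0003,0.0267,0],[-0.0001,0.0267,0],[-0.0005,0.0267,0],[-0.0009,0.0267,0]], angular=[[0,0,-0.003],[0,0,-0.003],[0,0,-0.002],[0,0,0.0096],[0,0,0.0096],[0,0,0.0096],[0,0,0.0096],[0,0,0.0096],[0,0,0.0096],[0,0,0.0096],[0,0,0.0096]])

```text
clock: 5.67
eef_pos: [523.3, -119.2, -2.4]
eef_rot: [[-0.031, 1.0, 0.0], [1.0, 0.031, -0.0], [-0.0, 0.0, -1.0]]
wrist_force: [1.2, -2.0, -1.4]
gripper_width: 50.0
finger_force: 1.3
```

```bash
python3 - <<'E'
from h import *
s=observe();print(s["wrist_force"]);im=camera("top")
comps("top",im,z=12,thr=140,s=s)
im=camera("wrist");cv2.imwrite("pics/w2.png",im)
E
```

```text
[ 1.17822567 -1.9984918  -1.44130196]
px [543. 355.] ctr [ 155.4 -632.7] size [325.9  22.7] ang 1.7
   poly [[318.1, -620.4], [-6.6, -626.0], [-7.2, -646.7], [315.0, -639.0]]
px [437. 294.] ctr [ 307.4 -393.2] size [260.3  88.5] ang 88.7
   poly [[351.8, -264.9], [265.9, -269.7], [267.9, -293.7], [309.3, -296.7], [322.8, -523.5], [309.3, -294.0], [351.4, -286.4]]
px [ 63. 265.] ctr [410.2 616.8] size [77.9 65.7] ang 8.7
   poly [[448.6, 620.6], [433.4, 653.6], [417.1, 624.0], [373.0, 637.1], [377.5, 601.2], [403.2, 584.3], [432.2, 591.0]]
px [153. 271.] ctr [383.7 382.8] size [196.3  43.4] ang 12.3
   poly [[481.6, 393.1], [463.4, 419.1], [287.6, 362.8], [375.5, 377.6], [390.9, 362.2]]
px [422. 219.] ctr [ 514.3 -342.5] size [ 60.4 104. ] ang 65.2
   poly [[570.5, -335.2], [482.7, -295.7], [457.2, -348.4], [547.2, -388.7]]
px [185. 189.] ctr [600.5 302. ] size [178.5  39.4] ang 4.5
   poly [[687.8, 326.9], [520.7, 308.6], [512.1, 287.1], [681.5, 288.6], [670.5, 313.0]]
px [263. 169.] ctr [633.5  39.7] size [225.8 252. ] ang 12.3
   poly [[766.3, -59.0], [717.2, 184.2], [498.6, 137.1], [511.5, 99.2], [682.2, 137.7], [725.5, -57.5]]
px [520. 162.] ctr [ 667.4 -632.6] size [258.   62.6] ang 23.7
   poly [[774.9, -559.3], [548.3, -661.6], [550.7, -687.2], [789.1, -612.6]]
px [470.  34.] ctr [1066.4 -508.1] size [579.  211.1] ang 89.5
   poly [[1172.9, -219.6], [972.2, -260.7], [1041.8, -619.6], [960.5, -543.2], [961.6, -779.5], [1104.9, -798.0], [1102.7, -608.1], [1171.2, -591.2]]
px [152.  53.] ctr [1044.1  351.5] size [330.7 984.9] ang 9.1
   poly [[970.0, -159.0], [1095.9, -135.9], [1087.8, 101.0], [1107.0, 132.7], [1148.5, 105.9], [1174.6, 181.8], [966.8, 188.6], [967.2, 590.0], [1170.1, 611.1], [1056.5, 616.9], [1084.7, 632.5], [1079.8, 833.0], [803.2, 811.7], [962.9, 793.4]]
```

View pics/w2.png

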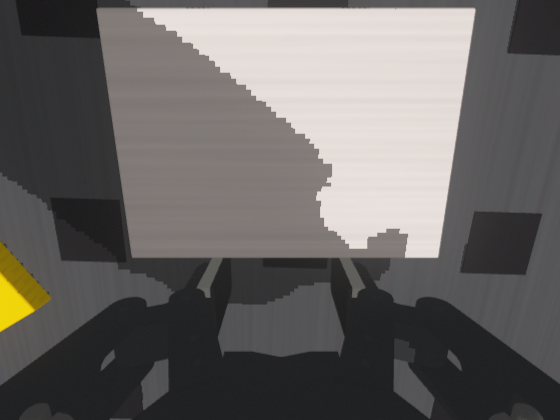

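The wrist view shows the plate square against both fingertips, its near edge along row 258, columns 131–438. I'll keep pushing.

Request:
drive_tool(fingers=[50,50,50,50,50,50,50,50,50,50,50], slide=[[-0.001,0.0267,0],[-0.0014,0.0267,0],[-0.0018,0.0267,0],[-0.0022,0.0267,0],[-0.0026,0.0267,0],[-0.003,0.0267,0],[-0.0034,0.0267,0],[-0.0038,0.0267,0],[-0.0042,0.0267,0],[-0.0046,0.0267,0],[-0.005,0.02,0]], angular=[[0,0,0.0104],[0,0,0.0104],[0,0,0.0104],[0,0,0.0104],[0,0,0.0104],[0,0,0.0104],[0,0,0.0104],[0,0,0.0104],[0,0,0.0104],[0,0,0.0104],[0,0,0.0104]])

```text
clock: 6.68
eef_pos: [513.6, -32.8, -2.3]
eef_rot: [[-0.209, 0.978, 0.001], [0.978, 0.209, 0.0], [-0.0, 0.001, -1.0]]
wrist_force: [2.2, -4.0, 1.2]
gripper_width: 49.8
finger_force: 2.4
```

```bash
cat >> h.py <<'E'
def rectify(name,C,yaw,z,ext,sc,s=None,n="wrist",out=None):
    """Picture of plane z in the angle frame (corner C, yaw): columns x from ext[0]..ext[1], rows y from ext[3] down to ext[2]."""
    im=camera(n);c=np.cos(yaw);q=np.sin(yaw);x0,x1,y0,y1=ext
    a=np.array([[x0,y1],[x1,y1],[x1,y0],[x0,y0]],float)
    W=a@np.array([[c,q],[-q,c]])+C
    src=proj(n,np.c_[W,np.full(4,z)],s).astype(np.float32)
    dst=(np.c_[a[:,0]-x0,y1-a[:,1]]*sc).astype(np.float32)
    r=cv2.warpPerspective(im,cv2.getPerspectiveTransform(src,dst),(int((x1-x0)*sc),int((y1-y0)*sc)))
    cv2.imwrite(f"pics/{name}.png",r);return im
E
python3 - <<'E'
from h import *
s=observe();p=s["eef_pos"];R=s["eef_rot"];print(s["wrist_force"],np.degrees(np.arctan2(R[1,1],R[0,1])))
im=camera("wrist");cv2.imwrite("pics/w3.png",im)
g=cv2.bilateralFilter(im,5,40,5)
C=np.array([678.5,135.6]);y=np.radians(12.1);A=np.array([[np.cos(y),-np.sin(y)],[np.sin(y),np.cos(y)]])
print("tcp in angle",(p[:2]-C)@A)
# yellow-free grey brightness mask
m=((im.min(2)>85)&(np.ptp(im,axis=2)<40)).astype(np.uint8)
cs,_=cv2.findContours(cv2.morphologyEx(m,cv2.MORPH_OPEN,np.ones((5,5))),cv2.RETR_EXTERNAL,cv2.CHAIN_APPROX_NONE)
for c in cs:
    if cv2.contourArea(c)<2000: continue
    px=cv2.approxPolyDP(c,6,True)[:,0]
    print(px.tolist());
    for z in(12,35): print(z,((ray("wrist",px,z,s)-C)@A).round(1).tolist())
E
```

```text
[ 2.15951515 -4.01167242  1.2255557 ] 12.0853411819968
tcp in angle [-196.52432344 -130.11265321]
[[72, 202], [64, 333], [74, 329], [77, 313], [89, 318], [108, 304], [111, 280], [117, 297], [127, 296], [120, 235], [92, 214], [79, 215]]
12 [[-286.3, -93.1], [-302.6, -159.7], [-297.3, -157.4], [-294.1, -148.4], [-288.8, -151.1], [-278.4, -143.4], [-275.0, -130.7], [-273.6, -139.6], [-268.7, -139.1], [-267.6, -108.3], [-278.5, -98.5], [-284.3, -99.0]]
35 [[-270.1, -87.4], [-283.6, -142.1], [-279.2, -140.2], [-276.6, -132.8], [-272.2, -135.1], [-263.7, -128.8], [-260.9, -118.3], [-259.7, -125.6], [-255.7, -125.2], [-254.8, -99.9], [-263.8, -91.9], [-268.5, -92.2]]
[[0, 134], [0, 313], [36, 357], [50, 347], [52, 216], [53, 233], [59, 231], [60, 188], [53, 196], [45, 181], [44, 202], [41, 172], [34, 171], [33, 201], [32, 166], [19, 162], [18, 237], [27, 246], [19, 246], [25, 253], [18, 282], [12, 156]]
12 [[-310.3, -64.5], [-331.3, -148.3], [-319.5, -173.9], [-311.2, -167.9], [-296.2, -99.5], [-297.4, -107.4], [-294.5, -106.4], [-290.3, -86.9], [-294.0, -90.5], [-296.0, -83.9], [-298.4, -9
[... 1840 characters left out ...]
-221.9, -108.7], [-227.2, -119.6], [-225.3, -124.8], [-217.8, -108.7], [-173.8, -108.7], [-167.9, -125.3], [-164.4, -119.6], [-169.7, -108.7], [-153.1, -108.8], [-159.0, -119.6], [-153.8, -121.8], [-151.7, -115.4], [-151.9, -125.3], [-148.2, -119.2], [-148.0, -128.4], [-143.2, -128.8], [-137.9, -118.4], [-135.1, -125.3], [-124.9, -127.5], [-122.6, -117.9], [-119.7, -121.4], [-123.1, -122.2], [-121.7, -128.0], [-114.0, -91.9], [-94.2, -96.1], [-105.7, -49.8], [-110.7, -62.0], [-107.3, -43.3], [-111.9, -24.8], [-116.4, -37.0], [-117.1, -28.5], [-121.2, -45.4], [-118.2, -24.8], [-124.9, -24.8], [-125.6, -28.5], [-125.8, -24.8], [-151.4, -24.8], [-152.0, -26.9], [-222.7, -24.8], [-220.4, -26.9]]
```

View pics/w3.png

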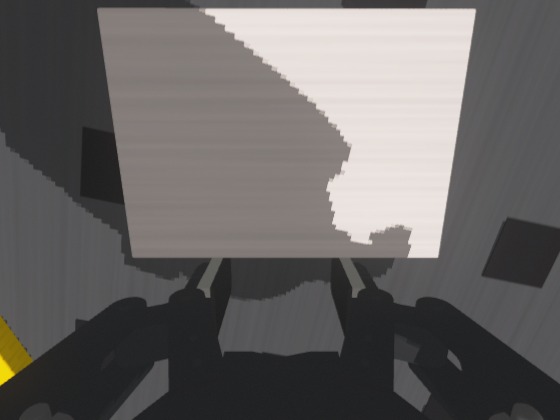

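The near edge is at row 257 and the plate is aligned with the angle. In the angle's frame it spans x -263..-123 and y -119..-19. Now I go around behind it for the x push, with a small tilt because this is near the inner reach limit.

Request:
drive_tool(fingers=[50,50,50,50,50,50,50,50,50,50,50,50], slide=[[0.0077,-0.0358,0],[0.0077,-0.0358,0],[0,0,0.1],[0,0,0.1],[-0.0267,0.016,0],[-0.0267,0.016,0],[-0.0267,0.016,0],[-0.0267,0.016,0],[-0.0267,0.016,0],[-0.0267,0.016,0],[-0.0267,0.016,0],[-0.0267,0.016,0]], angular=[[0,0,0],[0,0,0],[0,0,0],[0,0,0],[0,0,-0.0778],[0,0,-0.0778],[0,0,-0.0778],[0,0,-0.0778],[0,0,-0.0778],[0,0,-0.0778],[0,0,-0.0778],[0,0,-0.0778]])

```text
clock: 7.73
eef_pos: [453.4, -17.9, 57.6]
eef_rot: [[0.701, 0.713, -0.001], [0.713, -0.701, 0.0], [-0.0, -0.001, -1.0]]
wrist_force: [0.8, 0.1, -0.2]
gripper_width: 50.4
finger_force: 0.0
```

Request:
drive_tool(fingers=[50,50,50,50,50,50,50,50], slide=[[-0.0267,0.016,0],[-0.0267,0.016,0],[0,0,0],[0,0,0],[-0.0267,0.016,0],[-0.0267,0.016,0],[-0.0267,0.016,0],[0,0,0]], angular=[[0,0,-0.0756],[0,0,-0.0756],[-0.0093,0.0435,0],[-0.0093,0.0435,0],[0,0,-0.0756],[0,0,-0.0756],[0,0,-0.0756],[0,0,0]])

```text
clock: 8.4
eef_pos: [412.2, 6.5, 57.3]
eef_rot: [[0.97, 0.196, -0.14], [0.201, -0.979, 0.022], [-0.133, -0.049, -0.99]]
wrist_force: [-1.3, -0.4, 0.7]
gripper_width: 49.7
finger_force: 0.0
```

```bash
cat >> h.py <<'E'
C=np.array([678.5,135.6]);yaw=np.radians(12.1);A=np.array([[np.cos(yaw),-np.sin(yaw)],[np.sin(yaw),np.cos(yaw)]])
def st():
    s=observe();p=s["eef_pos"];R=s["eef_rot"]
    print("t",s["clock"],"angle xy",((p[:2]-C)@A).round(1),"z",round(p[2],1),"tool y dir",round(np.degrees(np.arctan2(R[1,1],R[0,1])),1),"zaxis(angle)",(R[:2,2]@A).round(3),"F(angle)",(s["wrist_force"][:2]@A).round(1),round(s["wrist_force"][2],1),"q",s["joint_pos"].round(2).tolist(),"w",round(s["gripper_width"],1))
    return s
E
python3 -c "
from h import *
st()"
```

```text
t 8.4 angle xy [-287.5  -70.4] z 57.3 tool y dir -78.7 zaxis(angle) [-0.133  0.05 ] F(angle) [-1.4 -0.1] 0.7 q [-0.63, 0.72, 0.85, 2.2, -0.8, 0.76, -0.56] w 49.7
```

Request:
drive_tool(fingers=[50,50,50,50,50], slide=[[0,0,-0.09],[0,0,-0.065],[0,0,-0.025],[0,0,-0.01],[0,0,0]], angular=[[-0.0313,-0.0067,0],[0,0,0],[0,0,0],[0,0,0],[0,0,0]])

```text
clock: 8.82
eef_pos: [414.0, 6.3, 0.5]
eef_rot: [[0.971, 0.204, -0.128], [0.202, -0.979, -0.028], [-0.131, 0.002, -0.991]]
wrist_force: [-0.7, 0.1, 0.7]
gripper_width: 49.9
finger_force: 0.0
```

```bash
python3 -c "
from h import *
s=st();im=camera('wrist');cv2.imwrite('pics/w4.png',im)"
```

```text
t 8.8167 angle xy [-285.7  -71. ] z 0.5 tool y dir -78.2 zaxis(angle) [-0.131 -0.001] F(angle) [-0.7  0.3] 0.7 q [-0.6, 0.8, 0.74, 2.24, -0.93, 0.61, -0.49] w 49.9
```

View pics/w4.png

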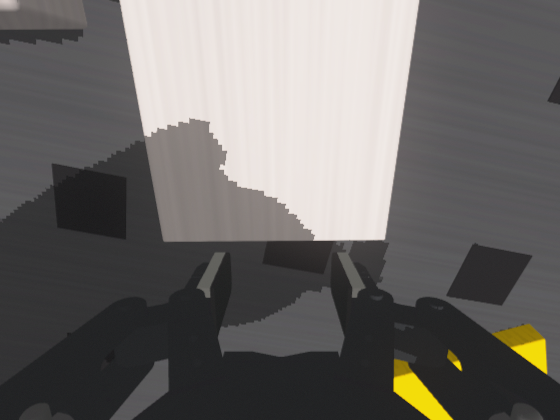

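The near edge is along row 241, columns 164–386, centred between the fingers and aligned. The end of the left leg shows at the top left. Pushing along the angle's x.

Request:
drive_tool(fingers=[50,50,50,50,50,50,50,50,50,50,50,50], slide=[[0.0326,0.007,0],[0.0326,0.007,0],[0.0326,0.007,0],[0.0326,0.007,0],[0.0326,0.007,0],[0.0326,0.007,0],[0.0326,0.007,0],[0.0326,0.007,0],[0.0326,0.007,0],[0.0326,0.007,0],[0.0326,0.007,0],[0.0326,0.007,0]], angular=[[0,0,0],[0,0,0],[0,0,0],[0,0,0],[0,0,0],[0,0,0],[0,0,0],[0,0,0],[0,0,0],[0,0,0],[0,0,0],[0,0,0]])

```text
clock: 9.87
eef_pos: [530.6, 32.2, 1.3]
eef_rot: [[0.97, 0.204, -0.13], [0.202, -0.979, -0.029], [-0.133, 0.002, -0.991]]
wrist_force: [-9.1, -1.8, 6.3]
gripper_width: 49.9
finger_force: 4.7
```

```bash
python3 -c "
from h import *
s=st();im=camera('wrist');cv2.imwrite('pics/w5.png',im)"
```

```text
t 9.8667 angle xy [-166.3  -70.1] z 1.3 tool y dir -78.2 zaxis(angle) [-0.133 -0.001] F(angle) [-9.3  0.2] 6.3 q [-0.62, 0.91, 0.81, 1.93, -0.84, 0.83, -0.69] w 49.9
```

View pics/w5.png

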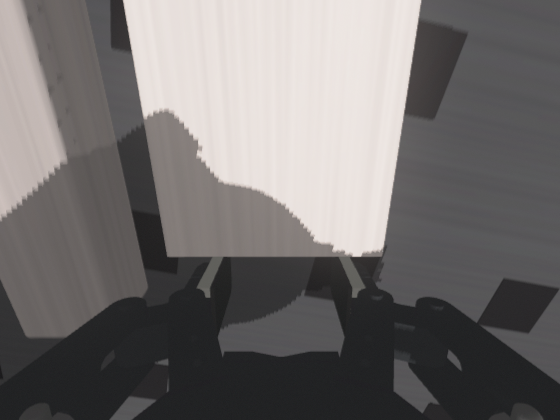

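The plate is still square to the fingers, with its edge along row 257. The left leg is parallel on the left and clear. About 15 mm remain, so I go slower and watch the force.

Request:
drive_tool(fingers=[50,50,50,50], slide=[[0.0098,0.0021,0],[0.0098,0.0021,0],[0.0098,0.0021,0],[0,0,0]], angular=[[0,0,0],[0,0,0],[0,0,0],[0,0,0]])

```text
clock: 10.25
eef_pos: [539.6, 34.0, 1.2]
eef_rot: [[0.97, 0.204, -0.129], [0.202, -0.979, -0.029], [-0.132, 0.002, -0.991]]
wrist_force: [-6.2, -1.0, 6.0]
gripper_width: 50.1
finger_force: 3.4
```

Request:
drive_tool(fingers=[50,50,50], slide=[[0.0065,0.0014,0],[0.0065,0.0014,0],[0,0,0]], angular=[[0,0,0],[0,0,0],[0,0,0]])

```text
clock: 10.5
eef_pos: [543.3, 34.8, 1.2]
eef_rot: [[0.97, 0.204, -0.129], [0.202, -0.979, -0.029], [-0.132, 0.002, -0.991]]
wrist_force: [-6.0, -1.2, 5.0]
gripper_width: 50.4
finger_force: 3.7
```

```bash
python3 -c "
from h import *
st()"
```

```text
t 10.5 angle xy [-153.3  -70.2] z 1.2 tool y dir -78.2 zaxis(angle) [-0.132 -0.001] F(angle) [-6.1  0.1] 5.0 q [-0.62, 0.92, 0.81, 1.9, -0.83, 0.86, -0.71] w 50.4
```

Request:
drive_tool(fingers=[50,50,50], slide=[[0.0049,0.001,0],[0.0033,0.0007,0],[0,0,0]], angular=[[0,0,0],[0,0,0],[0,0,0]])

```text
clock: 10.75
eef_pos: [543.7, 34.9, 1.1]
eef_rot: [[0.97, 0.203, -0.133], [0.201, -0.979, -0.029], [-0.136, 0.001, -0.991]]
wrist_force: [-13.5, -2.3, 9.3]
gripper_width: 50.1
finger_force: 7.1
```

Request:
drive_tool(fingers=[50,50], slide=[[0.0033,0.0007,0],[0,0,0]], angular=[[0,0,0],[0,0,0]])

```text
clock: 10.92
eef_pos: [543.8, 34.9, 1.1]
eef_rot: [[0.97, 0.203, -0.134], [0.201, -0.979, -0.029], [-0.137, 0.001, -0.991]]
wrist_force: [-16.0, -4.0, 10.9]
gripper_width: 49.5
finger_force: 8.6
```

Request:
drive_tool(fingers=[50,50], slide=[[0.0033,0.0007,0],[0,0,0]], angular=[[0,0,0],[0,0,0]])

```text
clock: 11.08
eef_pos: [543.8, 34.9, 1.1]
eef_rot: [[0.97, 0.202, -0.136], [0.2, -0.979, -0.029], [-0.139, 0.001, -0.99]]
wrist_force: [-18.3, -4.3, 13.3]
gripper_width: 50.1
finger_force: 10.2
```

The base plate is seated on the far leg at about 18 N. Now I go around for the y push.

Request:
drive_tool(fingers=[50,50,50,50,50,50,50,50,50,50,50,50], slide=[[-0.0717,-0.0154,0],[0,0,0.1],[0,0,0.1],[0.03,-0.0132,0],[0.03,-0.0132,0],[0.03,-0.0132,0],[0.03,-0.0132,0],[0.03,-0.0132,0],[0.03,-0.0132,0],[0.03,-0.0132,0],[0.03,-0.0132,0],[0.03,-0.0132,0]], angular=[[0,0,0],[0.0092,-0.043,0],[0.0092,-0.043,0],[0,0,0.0772],[0,0,0.0772],[0,0,0.0772],[0,0,0.0772],[0,0,0.0772],[0,0,0.0772],[0,0,0.0772],[0,0,0.0772],[0,0,0.0772]])

```text
clock: 12.08
eef_pos: [609.6, -4.5, 61.3]
eef_rot: [[0.265, 0.964, 0.005], [0.964, -0.265, 0.006], [0.007, 0.003, -1.0]]
wrist_force: [0.1, -0.6, -0.2]
gripper_width: 50.0
finger_force: 0.0
```

Request:
drive_tool(fingers=[50,50,50,50,50], slide=[[0.03,-0.0132,0],[0.03,-0.0132,0],[0.03,-0.0132,0],[0.03,-0.0132,0],[0,0,0]], angular=[[0,0,0.0772],[0,0,0.0772],[0,0,0.0772],[0,0,0.0772],[0,0,0]])

```text
clock: 12.5
eef_pos: [646.6, -21.6, 61.5]
eef_rot: [[-0.214, 0.977, 0.003], [0.977, 0.214, 0.006], [0.005, 0.004, -1.0]]
wrist_force: [0.2, 1.3, -0.1]
gripper_width: 49.6
finger_force: 0.0
```

```bash
python3 -c "
from h import *
s=st();im=camera('wrist');cv2.imwrite('pics/w6.png',im)
m=((im.min(2)>85)&(np.ptp(im,axis=2)<40)).astype(np.uint8)
n,l,stt,ce=cv2.connectedComponentsWithStats(m)
for i in range(1,n):
    if stt[i,4]>1500: print(stt[i],[ (np.array((ray('wrist',[p],12,s)-C)@A)).round(0).tolist() for p in ((stt[i,0],stt[i,1]+stt[i,3]),(stt[i,0]+stt[i,2],stt[i,1]+stt[i,3]))])
"
```

```text
t 12.5 angle xy [ -64.1 -147. ] z 61.5 tool y dir 12.3 zaxis(angle) [0.004 0.005] F(angle) [0.5 1.2] -0.1 q [-0.28, 0.75, 0.41, 1.71, -0.41, 0.77, 0.55] w 49.6
[     0      0    560    384 143782] [[[-279.0, -271.0]], [[155.0, -271.0]]]
```

Request:
drive_tool(fingers=[50,50,50,50,50,50,50,50,50,50,50], slide=[[-0.0196,-0.0042,-0.09],[0,0,-0.08],[0,0,-0.033],[0,0,-0.01],[-0.0035,0.0163,0],[-0.0035,0.0163,0],[-0.0035,0.0163,0],[-0.0035,0.0163,0],[-0.0035,0.0163,0],[-0.0035,0.0163,0],[0,0,0]], angular=[[0,0,0],[0,0,0],[0,0,0],[0,0,0],[0,0,0],[0,0,0],[0,0,0],[0,0,0],[0,0,0],[0,0,0],[0,0,0]])

```text
clock: 13.47
eef_pos: [632.1, 8.1, -2.8]
eef_rot: [[-0.209, 0.978, 0.001], [0.978, 0.209, 0.006], [0.006, 0.002, -1.0]]
wrist_force: [1.6, -1.2, 4.1]
gripper_width: 49.7
finger_force: 2.3
```

```bash
python3 -c "
from h import *
s=st()"
```

```text
t 13.4667 angle xy [ -72.1 -115. ] z -2.8 tool y dir 12.0 zaxis(angle) [0.002 0.006] F(angle) [ 1.3 -1.5] 4.1 q [-0.3, 0.82, 0.36, 1.78, -0.47, 0.63, 0.55] w 49.7
```

Request:
drive_tool(fingers=[50,50,50], slide=[[-0.001,0.005,0.002],[-0.001,0.005,0],[0,0,0]], angular=[[0,0,0],[0,0,0],[0,0,0]])

```text
clock: 13.72
eef_pos: [631.2, 10.9, -2.6]
eef_rot: [[-0.209, 0.978, -0.0], [0.978, 0.209, 0.007], [0.007, 0.001, -1.0]]
wrist_force: [0.7, -1.3, 1.5]
gripper_width: 50.0
finger_force: 1.6
```

Request:
drive_tool(fingers=[50,50,50], slide=[[-0.0007,0.0033,0],[-0.0007,0.0033,0],[0,0,0]], angular=[[0,0,0],[0,0,0],[0,0,0]])

```text
clock: 13.97
eef_pos: [631.1, 11.7, -2.6]
eef_rot: [[-0.208, 0.978, 0.001], [0.978, 0.208, 0.006], [0.006, 0.002, -1.0]]
wrist_force: [2.5, -7.0, 1.4]
gripper_width: 49.8
finger_force: 3.4
```

Request:
drive_tool(fingers=[50,50,50], slide=[[-0.0007,0.0033,0],[-0.0007,0.0033,0],[0,0,0]], angular=[[0,0,0],[0,0,0],[0,0,0]])

```text
clock: 14.22
eef_pos: [631.1, 11.7, -2.5]
eef_rot: [[-0.207, 0.978, 0.002], [0.978, 0.207, 0.004], [0.003, 0.002, -1.0]]
wrist_force: [4.3, -10.6, -0.5]
gripper_width: 50.0
finger_force: 5.9
```

Contact with the left leg. Leaning to about 15 N.

Request:
drive_tool(fingers=[50,50,50,50], slide=[[-0.0007,0.0033,0],[-0.0007,0.0033,0],[-0.0004,0.0017,0],[0,0,0]], angular=[[0,0,0],[0,0,0],[0,0,0],[0,0,0]])

```text
clock: 14.55
eef_pos: [631.1, 11.8, -2.4]
eef_rot: [[-0.206, 0.979, 0.003], [0.979, 0.206, 0.001], [0.0, 0.003, -1.0]]
wrist_force: [4.7, -18.1, -2.7]
gripper_width: 50.2
finger_force: 9.0
```

Request:
drive_tool(fingers=[50,50,50,50], slide=[[-0.0004,0.0017,0],[0,0,0],[0,0,0],[0,0,0]], angular=[[0,0,0],[0,0,0],[0,0,0],[0,0,0]])

```text
clock: 14.88
eef_pos: [631.1, 11.8, -2.4]
eef_rot: [[-0.205, 0.979, 0.003], [0.979, 0.205, 0.0], [-0.0, 0.003, -1.0]]
wrist_force: [5.7, -18.4, -2.8]
gripper_width: 49.8
finger_force: 9.6
```

```bash
python3 -c "
from h import *
s=st()"
```

```text
t 14.8833 angle xy [ -72.3 -111.1] z -2.4 tool y dir 11.9 zaxis(angle) [ 0.003 -0.   ] F(angle) [  1.7 -19.2] -2.8 q [-0.31, 0.82, 0.37, 1.79, -0.47, 0.62, 0.54] w 49.8
```

Request:
drive_tool(fingers=[50,80,80,80,80,80,80,80], slide=[[0.0168,-0.0782,0],[0,0,0.1],[0,0,0.13],[0,0,0.13],[0,0,0.13],[0,0,0.13],[0,0,0.13],[0,0,0]], angular=[[0,0,0],[0,0,0],[0,0,0],[0,0,0],[0,0,0],[0,0,0],[0,0,0],[0,0,0]])

```text
clock: 15.55
eef_pos: [637.6, -5.4, 230.0]
eef_rot: [[-0.21, 0.978, 0.01], [0.978, 0.209, 0.009], [0.007, 0.012, -1.0]]
wrist_force: [0.5, -0.7, 1.1]
gripper_width: 79.9
finger_force: 0.0
```

```bash
python3 - <<'E'
from h import *
s=st();rectify("r1",C,yaw,12,(-200,60,-220,60),2.1,s)
t=camera("top")
m=(t.min(2)>140).astype(np.uint8)
E
```

```text
t 15.55 angle xy [ -69.5 -129.3] z 230.0 tool y dir 12.1 zaxis(angle) [0.012 0.007] F(angle) [ 0.3 -0.7] 1.1 q [-0.37, 0.56, 0.52, 1.57, -0.31, 1.08, 0.44] w 79.9
```

View pics/r1.png

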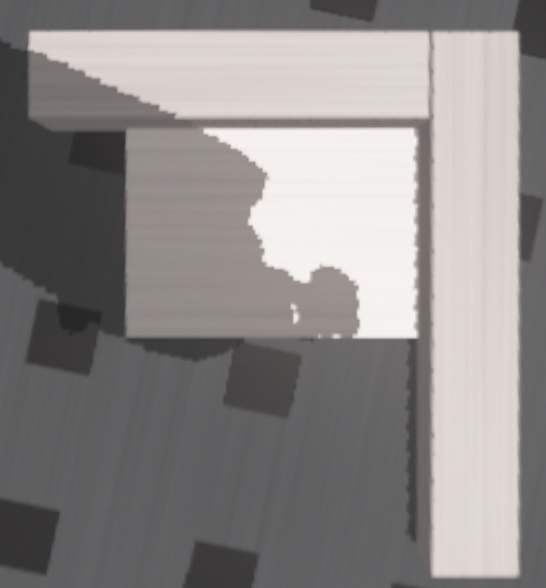

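The rectified view shows the base plate flush: its right edge at col 416 is on the far leg's foot, its top edge at row 127 is on the left leg's foot, and its edges are parallel. Now the cover plate.

Request:
drive_tool(fingers=[85,85,85,85,85,85,85,85,85,85,85], slide=[[-0.041,-0.1123,-0.02],[-0.041,-0.1123,-0.02],[-0.041,-0.1123,-0.02],[-0.041,-0.1123,-0.02],[-0.041,-0.1123,-0.02],[-0.041,-0.1123,-0.02],[-0.041,-0.1123,-0.02],[-0.041,-0.1123,-0.02],[-0.041,-0.1123,-0.02],[-0.041,-0.1123,-0.02],[0,0,0]], angular=[[0,0,0.059],[0,0,0.059],[0,0,0.059],[0,0,0.059],[0,0,0.059],[0,0,0.059],[0,0,0.059],[0,0,0.059],[0,0,0.059],[0,0,0.059],[0,0,0]])

```text
clock: 16.57
eef_pos: [505.5, -349.9, 159.6]
eef_rot: [[-0.906, 0.423, -0.012], [0.423, 0.906, 0.003], [0.012, -0.003, -1.0]]
wrist_force: [-0.9, -0.5, -0.0]
gripper_width: 84.7
finger_force: 0.0
```

```bash
python3 - <<'E'
from h import *
s=st();print(s["eef_pos"]);im=camera("wrist");cv2.imwrite("pics/w7.png",im)
P=proj("wrist",[[514.4,-342.4,12]],s);print(P)
m=((im.min(2)>85)&(np.ptp(im,axis=2)<40)).astype(np.uint8)
m=cv2.morphologyEx(m,cv2.MORPH_OPEN,np.ones((5,5)))
cs,_=cv2.findContours(m,cv2.RETR_EXTERNAL,cv2.CHAIN_APPROX_NONE)
for c in cs:
    if cv2.contourArea(c)>1000:
        r=cv2.minAreaRect(ray("wrist",c[:,0],12,s).astype(np.float32));print(cv2.boundingRect(c),r,cv2.approxPolyDP(c,6,True)[:,0].tolist())
E
```

```text
t 16.5667 angle xy [-270.9 -438.4] z 159.6 tool y dir 65.0 zaxis(angle) [-0.011  0.005] F(angle) [-1.  -0.3] -0.0 q [0.38, 0.57, 0.24, 1.69, -0.16, 0.91, 1.81] w 84.7
[ 505.54168558 -349.85325379  159.64759191]
[[291.43892136 204.76779416]]
(71, 381, 56, 39) ((633.3289794921875, -653.0977783203125), (67.17039489746094, 56.079524993896484), 65.12152862548828) [[111, 381], [89, 385], [71, 419], [126, 419]]
(441, 380, 50, 40) ((818.7432250976562, -251.81411743164062), (62.054386138916016, 57.299781799316406), 65.1214828491211) [[449, 381], [444, 419], [490, 419], [472, 384]]
(0, 0, 560, 367) ((516.9915771484375, -354.38262939453125), (623.887451171875, 365.3412780761719), 64.90668487548828) [[0, 5], [0, 333], [72, 312], [68, 303], [92, 292], [105, 308], [126, 303], [148, 278], [145, 269], [170, 256], [139, 304], [152, 313], [152, 301], [188, 261], [191, 302], [175, 337], [197, 366], [204, 361], [191, 340], [214, 330], [230, 351], [337, 351], [364, 366], [386, 333], [353, 274], [378, 260], [410, 302], [409, 313], [422, 300], [401, 271], [440, 304], [440, 279], [455, 303], [479, 288], [489, 294], [487, 304], [504, 303], [559, 351], [559, 221], [544, 226], [536, 199], [559, 188], [559, 0], [529, 0], [529, 13], [495, 29], [486, 0], [397, 0], [388, 36], [408, 27], [421, 64], [388, 80], [377, 67], [361, 126], [369, 170], [351, 168], [341, 178], [326, 173], [318, 153], [262, 153], [245, 178], [221, 172], [219, 163], [196, 172], [180, 144], [207, 129], [217, 144], [234, 135], [250, 144], [267, 57], [291, 0], [269, 0], [241, 21], [231, 0], [203, 1], [162, 31], [170, 59], [143, 73], [126, 54], [79, 84], [73, 94], [80, 107], [54, 121], [44, 109], [17, 108], [6, 88], [127, 0]]
```

```bash
python3 - <<'E'
from h import *
s=observe();im=cv2.imread("pics/w7.png")
for th in(130,160,190,215):
    m=((im.min(2)>th)).astype(np.uint8)
    cs,_=cv2.findContours(m,cv2.RETR_EXTERNAL,cv2.CHAIN_APPROX_NONE)
    for c in cs:
        if cv2.contourArea(c)>1500:
            r=cv2.minAreaRect(ray("wrist",c[:,0],12,s).astype(np.float32));print(th,cv2.boundingRect(c),np.round(r[0],1),np.round(r[1],1),r[2])
E
```

```text
130 (234, 154, 110, 123) [ 523.9 -347.2] [102.4 125.4] 80.7948226928711
130 (7, 0, 173, 107) [ 316.  -438.6] [ 17.7 176.9] 3.6836230754852295
160 (261, 155, 59, 99) [ 517.5 -340.2] [57.1 99.5] 65.16033172607422
190 (261, 176, 59, 78) [ 526.4 -344.5] [56.6 79.3] 64.81736755371094
215 (261, 177, 58, 77) [ 526.9 -344.7] [56.1 78.4] 64.932373046875
```

Request:
drive_tool(fingers=[85,85,85,85,85,85,85], slide=[[0.0383,0.0313,-0.04],[0,0,-0.133],[0,0,-0.133],[0,0,-0.133],[0,0,-0.06],[0,0,-0.02],[0,0,0]], angular=[[-0.0019,-0.0076,0],[0,0,0],[0,0,0],[0,0,0],[0,0,0],[0,0,0],[0,0,0]])

```text
clock: 17.2
eef_pos: [522.1, -330.9, 4.2]
eef_rot: [[-0.908, 0.42, 0.002], [0.42, 0.908, 0.004], [0.0, 0.005, -1.0]]
wrist_force: [-0.5, -0.7, 0.5]
gripper_width: 84.9
finger_force: 0.0
```

Request:
drive_tool(fingers=[85,85,85], slide=[[-0.017,-0.032,0],[0,0,-0.013],[0,0,0]], angular=[[0,0,0],[0,0,0],[0,0,0]])

```text
clock: 17.45
eef_pos: [518.0, -344.2, 3.8]
eef_rot: [[-0.907, 0.422, 0.007], [0.422, 0.907, -0.0], [-0.007, 0.003, -1.0]]
wrist_force: [0.3, -0.8, -0.2]
gripper_width: 84.8
finger_force: 0.0
```

Request:
drive_tool(fingers=[64,60,56,52,50,50,50], slide=[[0,0,0],[0,0,0],[0,0,0],[0,0,0],[0,0,0],[0,0,0],[0,0,0]], angular=[[0,0,0],[0,0,0],[0,0,0],[0,0,0],[0,0,0],[0,0,0],[0,0,0]], force=50)

```text
clock: 18.03
eef_pos: [518.2, -344.0, 4.1]
eef_rot: [[-0.907, 0.421, 0.007], [0.421, 0.907, -0.001], [-0.007, 0.002, -1.0]]
wrist_force: [-3.3, -2.7, 10.2]
gripper_width: 54.2
finger_force: 50.8
```

Request:
drive_tool(fingers=[50,50,50,50,50,50], slide=[[0,0,0.02],[0,0,0.04],[0,0,0.08],[0,0,0.08],[0,0,0.04],[0,0,0]], angular=[[0,0,0],[0,0,0],[0,0,0],[0,0,0],[0,0,0],[0,0,0]])

```text
clock: 18.53
eef_pos: [519.6, -343.3, 83.8]
eef_rot: [[-0.908, 0.42, 0.01], [0.42, 0.908, -0.001], [-0.01, 0.003, -1.0]]
wrist_force: [0.2, -0.1, -4.7]
gripper_width: 53.7
finger_force: 54.5
```

```bash
python3 - <<'E'
from h import *
s=st();print(s["eef_pos"],s["ft_torque"],s["finger_force"])
im=camera("wrist");cv2.imwrite("pics/w8.png",im)
z=s["eef_pos"][2]+8
for th in(120,150,180,210):
    cs,_=cv2.findContours((im.min(2)>th).astype(np.uint8),cv2.RETR_EXTERNAL,cv2.CHAIN_APPROX_NONE)
    for c in cs:
        if cv2.contourArea(c)>1500:
            r=cv2.minAreaRect(ray("wrist",c[:,0],z,s).astype(np.float32));print(th,cv2.boundingRect(c),np.round(r[0],1),np.round(r[1],1),r[2])
E
```

```text
t 18.5333 angle xy [-255.8 -434.9] z 83.8 tool y dir 65.2 zaxis(angle) [ 0.01  -0.003] F(angle) [ 0.1 -0.2] -4.7 q [0.39, 0.66, 0.2, 1.76, -0.19, 0.73, 1.82] w 53.7
[ 519.56804844 -343.27317372   83.81595703] [-0.04489208 -0.0609931   0.05657765] 54.494152665138245
120 (190, 160, 180, 198) [ 517. -341.] [ 81.5 107.4] 73.72029876708984
120 (0, 37, 125, 86) [ 403.2 -389.1] [ 7.8 63.5] 0.37916335463523865
120 (0, 0, 145, 94) [ 393.3 -377.8] [ 9.2 71.2] 0.3442092835903168
150 (218, 161, 125, 192) [ 516.9 -341.5] [ 56.2 100.7] 65.3890609741211
180 (226, 281, 111, 72) [ 543.4 -353.8] [55.9 42. ] 65.0121078491211
210 (226, 281, 111, 72) [ 543.4 -353.8] [55.6 42. ] 65.01195526123047
```

View pics/w8.png

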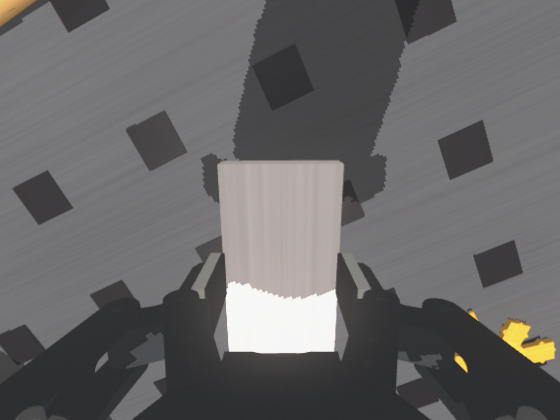

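The wrist view shows the cover plate held between the pads, level and centred (columns 218–343, rows 160–353). The load is about 4.7 N. Carrying it over.

Request:
drive_tool(fingers=[50,50,50,50,50,50,50,50,50,50,50,50], slide=[[0.0355,0.124,0],[0.0355,0.124,0],[0.0355,0.124,0],[0.0355,0.124,0],[0.0355,0.124,0],[0.0355,0.124,0],[0.0355,0.124,0],[0.0355,0.124,0],[0.0355,0.124,0],[0.0355,0.124,0],[0.0355,0.124,0],[0,0,0]], angular=[[0,0,0.0342],[0,0,0.0342],[0,0,0.0342],[0,0,0.0342],[0,0,0.0342],[0,0,0.0342],[0,0,0.0342],[0,0,0.0342],[0,0,0.0342],[0,0,0.0342],[0,0,0.0342],[0,0,0.0342]])

```text
clock: 19.58
eef_pos: [635.7, 79.1, 78.7]
eef_rot: [[-0.975, -0.223, 0.003], [-0.223, 0.975, 0.012], [-0.006, 0.011, -1.0]]
wrist_force: [1.0, 2.6, -4.4]
gripper_width: 53.5
finger_force: 54.8
```

Request:
drive_tool(fingers=[50,50], slide=[[0,0,0],[0,0,0]], angular=[[0,0,0],[0,0,0]])

```text
clock: 19.75
eef_pos: [634.0, 66.7, 78.9]
eef_rot: [[-0.978, -0.21, 0.001], [-0.21, 0.978, 0.004], [-0.002, 0.004, -1.0]]
wrist_force: [-0.4, -0.8, -4.4]
gripper_width: 53.8
finger_force: 54.8
```

```bash
python3 - <<'E'
from h import *
s=st();print(s["eef_pos"],s["finger_force"])
print("need world", C+A@np.array([-55.3,-58])-s["eef_pos"][:2])
E
```

```text
t 19.75 angle xy [-58.  -58.1] z 78.9 tool y dir 102.1 zaxis(angle) [0.002 0.004] F(angle) [-0.6 -0.7] -4.4 q [-0.22, 0.68, 0.07, 1.71, -0.07, 0.75, 1.67] w 53.8
[633.97078917  66.65924793  78.91105954] 54.78195905685425
need world [2.61567449 0.6374178 ]
```

Request:
drive_tool(fingers=[50,50,50,50,50,50], slide=[[0,0,-0.06],[0,0,-0.07],[0,0,-0.04],[0,0,-0.015],[0,0,0],[0,0,0]], angular=[[0,0,0],[0,0,0],[0,0,0],[0,0,0],[0,0,0],[0,0,0]])

```text
clock: 20.25
eef_pos: [635.3, 65.9, 25.3]
eef_rot: [[-0.978, -0.209, 0.004], [-0.209, 0.978, 0.004], [-0.005, 0.003, -1.0]]
wrist_force: [-0.2, -0.4, -4.0]
gripper_width: 53.7
finger_force: 54.8
```

Request:
drive_tool(fingers=[50,50,50], slide=[[0,0,-0.005],[0,0,-0.004],[0,0,0]], angular=[[0,0,0],[0,0,0],[0,0,0]])

```text
clock: 20.5
eef_pos: [635.5, 66.5, 23.0]
eef_rot: [[-0.978, -0.21, 0.005], [-0.209, 0.978, 0.005], [-0.006, 0.003, -1.0]]
wrist_force: [-0.5, 0.5, -5.0]
gripper_width: 53.9
finger_force: 54.8
```

Request:
drive_tool(fingers=[50,50,50], slide=[[0,0,-0.004],[0,0,-0.003],[0,0,0]], angular=[[0,0,0],[0,0,0],[0,0,0]])

```text
clock: 20.75
eef_pos: [635.1, 66.5, 20.4]
eef_rot: [[-0.978, -0.21, 0.004], [-0.21, 0.978, 0.004], [-0.005, 0.003, -1.0]]
wrist_force: [0.7, -0.8, -4.3]
gripper_width: 53.8
finger_force: 54.8
```

Request:
drive_tool(fingers=[50,50,50], slide=[[0,0,-0.004],[0,0,-0.004],[0,0,0]], angular=[[0,0,0],[0,0,0],[0,0,0]])

```text
clock: 21.0
eef_pos: [635.0, 66.5, 17.7]
eef_rot: [[-0.978, -0.21, 0.004], [-0.21, 0.978, 0.004], [-0.004, 0.004, -1.0]]
wrist_force: [-1.0, -0.8, -3.6]
gripper_width: 53.8
finger_force: 54.8
```

Request:
drive_tool(fingers=[50,50,50], slide=[[0,0,-0.003],[0,0,-0.003],[0,0,0]], angular=[[0,0,0],[0,0,0],[0,0,0]])

```text
clock: 21.25
eef_pos: [635.3, 66.5, 16.3]
eef_rot: [[-0.978, -0.21, 0.004], [-0.21, 0.978, 0.004], [-0.005, 0.003, -1.0]]
wrist_force: [-1.3, -0.2, -2.4]
gripper_width: 53.6
finger_force: 55.1
```

Request:
drive_tool(fingers=[50,50], slide=[[0,0,-0.003],[0,0,0]], angular=[[0,0,0],[0,0,0]])

```text
clock: 21.42
eef_pos: [635.3, 66.5, 16.3]
eef_rot: [[-0.978, -0.21, 0.004], [-0.21, 0.978, 0.005], [-0.005, 0.004, -1.0]]
wrist_force: [-3.7, -0.0, 7.6]
gripper_width: 53.6
finger_force: 56.1
```

Set down (contact at TCP z 16.3). Now release and lift away.

Request:
drive_tool(fingers=[56,60,64,66,66,66,66,66], slide=[[0,0,0.003],[0,0,0],[0,0,0],[0,0,0],[0,0,0.02],[0,0,0.06],[0,0,0.1],[0,0,0]], angular=[[0,0,0],[0,0,0],[0,0,0],[0,0,0],[0,0,0],[0,0,0],[0,0,0],[0,0,0]], force=20)

```text
clock: 22.08
eef_pos: [638.1, 66.6, 75.3]
eef_rot: [[-0.978, -0.209, 0.011], [-0.209, 0.978, 0.005], [-0.012, 0.003, -1.0]]
wrist_force: [0.8, 0.4, 1.1]
gripper_width: 65.8
finger_force: 0.0
```

```bash
python3 - <<'E'
from h import *
s=st();im=camera("wrist");cv2.imwrite("pics/w9.png",im)
def rect(z,ths):
  for th in ths:
    cs,_=cv2.findContours((im.min(2)>th).astype(np.uint8),cv2.RETR_EXTERNAL,cv2.CHAIN_APPROX_NONE)
    for c in cs:
        if cv2.contourArea(c)>1500:
            r=cv2.minAreaRect(((ray("wrist",c[:,0],z,s)-C)@A).astype(np.float32));print(th,z,cv2.boundingRect(c),np.round(r[0],1),np.round(r[1],1),round(r[2],1))
rect(24,(130,160,190,215))
# edges along the plate's middle lines in the rectified plane z=24 (angle frame)
im2=rectify("r2",C,yaw,24,(-200,60,-160,60),2,s)
E
```

```text
t 22.0833 angle xy [-54. -59.] z 75.3 tool y dir 102.1 zaxis(angle) [0.012 0.003] F(angle) [0.8 0.2] 1.1 q [-0.22, 0.68, 0.07, 1.71, -0.07, 0.73, 1.67] w 65.8
130 24 (199, 310, 164, 48) [ 28.7 -59.1] [122.   41.6] 89.9
130 24 (371, 236, 62, 73) [-21.6  23.8] [41.8 56.1] 89.9
130 24 (215, 95, 148, 196) [-73.7 -51. ] [ 94.4 130.6] 90.0
160 24 (200, 311, 163, 46) [ 28.7 -58.9] [121.3  39.9] 89.8
160 24 (371, 237, 61, 71) [-21.6  23.9] [40.8 54.5] 89.9
160 24 (223, 222, 139, 69) [-34.1 -51.3] [93.7 51.1] 89.9
160 24 (215, 95, 90, 100) [-109.   -71.6] [52.9 60.2] 90.0
190 24 (223, 223, 139, 68) [-33.7 -51.2] [93.5 50.4] 89.9
190 24 (216, 95, 86, 100) [-109.   -72.5] [51.  60.2] 90.0
215 24 (223, 223, 139, 67) [-34.1 -51.3] [93.3 49.6] 89.9
215 24 (216, 96, 86, 98) [-109.   -72.4] [50.9 59. ] 90.0
```

Request:
drive_tool(fingers=[50,50,50,50,50,50,50,50,50,50,50,50], slide=[[0.0018,-0.0156,0],[0.0018,-0.0156,0],[0.0018,-0.0156,0],[0.0018,-0.0156,0],[0.0018,-0.0156,0],[0.0018,-0.0156,0],[0.0018,-0.0156,0],[0.0018,-0.0156,0],[0.0018,-0.0156,0],[0.0018,-0.0156,0],[0.0018,-0.0156,0],[0.0018,-0.0156,0]], angular=[[0,0,-0.0769],[0,0,-0.0769],[0,0,-0.0769],[0,0,-0.0769],[0,0,-0.0769],[0,0,-0.0769],[0,0,-0.0769],[0,0,-0.0769],[0,0,-0.0769],[0,0,-0.0769],[0,0,-0.0769],[0,0,-0.0769]])

```text
clock: 23.18
eef_pos: [641.1, 10.1, 69.4]
eef_rot: [[-0.321, 0.947, 0.004], [0.947, 0.321, -0.004], [-0.005, 0.002, -1.0]]
wrist_force: [0.9, -0.2, 0.3]
gripper_width: 50.2
finger_force: 0.0
```

Request:
drive_tool(fingers=[50,50,50], slide=[[0.0018,-0.0156,0],[0,0,0],[0,0,0]], angular=[[0,0,-0.0769],[0,0,0],[0,0,0]])

```text
clock: 23.43
eef_pos: [641.8, 5.6, 69.4]
eef_rot: [[-0.213, 0.977, 0.003], [0.977, 0.213, -0.005], [-0.005, 0.002, -1.0]]
wrist_force: [0.7, 0.4, -0.5]
gripper_width: 49.7
finger_force: 0.0
```

```bash
cat >> h.py <<'E'
def edges(im,s,z,x,ylim,axis="y",fix=None):
    """largest brightness steps along a line of the plane z in the angle frame"""
    t=np.arange(ylim[0],ylim[1],.5)
    Q=np.c_[np.full(len(t),x),t] if axis=="y" else np.c_[t,np.full(len(t),x)]
    px=proj("wrist",np.c_[Q@A.T+C,np.full(len(t),z)],s).astype(np.float32)
    g=cv2.remap(cv2.GaussianBlur(im,(3,3),0).min(2),px[:,:1],px[:,1:],cv2.INTER_LINEAR).ravel().astype(float)
    d=g[4:]-g[:-4];ok=[(t[i+2],round(d[i])) for i in range(1,len(d)-1) if abs(d[i])>18 and abs(d[i])>=max(abs(d[i-1]),abs(d[i+1]))]
    print(axis,"line at",x,"z",z,ok)
E
python3 - <<'E'
from h import *
s=st();im=camera("wrist");cv2.imwrite("pics/w10.png",im)
for x in(-30,-45,-60,-75,-90): edges(im,s,24,x,(-110,5))
for y in(-35,-45,-55,-65,-75): edges(im,s,24,y,(-150,10),"x")
E
```

```text
t 23.4333 angle xy [ -63.2 -119.4] z 69.4 tool y dir 12.3 zaxis(angle) [ 0.002 -0.005] F(angle) [0.8 0.3] -0.5 q [-0.38, 0.76, 0.52, 1.72, -0.49, 0.79, 0.58] w 49.7
y line at -30 z 24 [(np.float64(-108.0), -28), (np.float64(-97.5), 54), (np.float64(-86.5), 89), (np.float64(-32.0), -32), (np.float64(-30.0), 31), (np.float64(-4.0), -107), (np.float64(-3.5), -107), (np.float64(3.0), 60)]
y line at -45 z 24 [(np.float64(-97.5), 55), (np.float64(-84.0), 95), (np.float64(-56.0), -84), (np.float64(-54.0), 43), (np.float64(-52.5), -22), (np.float64(-52.0), -22), (np.float64(-50.0), -32), (np.float64(-39.5), 95), (np.float64(-31.5), -63), (np.float64(-29.5), 60), (np.float64(-3.5), -110), (np.float64(3.0), 60)]
y line at -60 z 24 [(np.float64(-97.5), 56), (np.float64(-26.5), 65), (np.float64(-3.5), -112), (np.float64(3.0), 59)]
y line at -75 z 24 [(np.float64(-97.5), 55), (np.float64(-18.0), 35), (np.float64(-15.0), 69), (np.float64(-3.5), -117), (np.float64(3.0), 60)]
y line at -90 z 24 [(np.float64(-97.5), 55), (np.float64(-6.5), 95), (np.float64(-3.5), -118), (np.float64(2.5), 58)]
x line at -35 z 24 [(np.float64(-135.5), 64), (np.float64(-48.0), 67), (np.float64(-6.0), -88), (np.float64(4.5), 59)]
x line at -45 z 24 [(np.float64(-135.5), 66), (np.float64(-41.5), 94), (np.float64(-6.0), -90), (np.float64(4.5), 60)]
x line at -55 z 24 [(np.float64(-136.0), 67), (np.float64(-48.0), 43), (np.float64(-46.0), -28), (np.float64(-43.5), 85), (np.float64(-6.5), -92), (np.float64(4.5), 57)]
x line at -65 z 24 [(np.float64(-135.5), 63), (np.float64(-50.0), 82), (np.float64(-6.0), -87), (np.float64(4.5), 58)]
x line at -75 z 24 [(np.float64(-135.5), 61), (np.float64(-47.5), 91), (np.float64(-6.5), -87), (np.float64(-6.0), -87), (np.float64(4.5), 60)]
```

Edge scans place the base plate at home and the cover plate at about y -87..-31, as intended. Now lower beside it for the y push.

Request:
drive_tool(fingers=[50,50,50,50,50], slide=[[0,0,-0.08],[0,0,-0.07],[0,0,-0.025],[0,0,-0.01],[0,0,0]], angular=[[0,0,-0.002],[0,0,0],[0,0,0],[0,0,0],[0,0,0]])

```text
clock: 23.9
eef_pos: [641.9, 5.7, 14.4]
eef_rot: [[-0.208, 0.978, 0.003], [0.978, 0.208, -0.004], [-0.005, 0.002, -1.0]]
wrist_force: [-0.9, 0.2, -0.1]
gripper_width: 50.2
finger_force: 0.0
```

Request:
drive_tool(fingers=[50,50,50,50,50,50,50,50,50,50], slide=[[-0.0035,0.0163,0],[-0.0035,0.0163,0],[-0.0035,0.0163,0],[-0.0035,0.0163,0],[-0.0035,0.0163,0],[-0.0035,0.0163,0],[-0.0035,0.0163,0],[-0.0035,0.0163,0],[0,0,0],[0,0,0]], angular=[[0,0,0],[0,0,0],[0,0,0],[0,0,0],[0,0,0],[0,0,0],[0,0,0],[0,0,0],[0,0,0],[0,0,0]])

```text
clock: 24.73
eef_pos: [634.0, 45.2, 14.9]
eef_rot: [[-0.207, 0.978, 0.005], [0.978, 0.207, -0.004], [-0.005, 0.004, -1.0]]
wrist_force: [0.9, -1.3, 1.8]
gripper_width: 50.2
finger_force: 0.6
```

```bash
python3 - <<'E'
from h import *
s=st();im=camera("wrist");cv2.imwrite("pics/w11.png",im)
for x in(-30,-60,-90): edges(im,s,24,x,(-110,5))
E
```

```text
t 24.7333 angle xy [-62.5 -79. ] z 14.9 tool y dir 12.0 zaxis(angle) [ 0.004 -0.005] F(angle) [ 0.6 -1.4] 1.8 q [-0.42, 0.82, 0.47, 1.77, -0.55, 0.68, 0.56] w 50.2
y line at -30 z 24 [(np.float64(-79.5), 30), (np.float64(-68.5), 20), (np.float64(-59.5), 91), (np.float64(-59.0), 91), (np.float64(-13.0), -82), (np.float64(-11.0), 80), (np.float64(-1.5), -116), (np.float64(1.0), 63)]
y line at -60 z 24 [(np.float64(-93.0), 121), (np.float64(-85.0), -92), (np.float64(-1.5), -30)]
y line at -90 z 24 [(np.float64(-101.0), -20), (np.float64(-100.0), -19), (np.float64(-72.0), 30), (np.float64(-68.0), 23), (np.float64(-1.5), -31)]
```

Request:
drive_tool(fingers=[50,50,50,50], slide=[[-0.0021,0.0098,0],[-0.0021,0.0098,0],[-0.0021,0.0098,0],[0,0,0]], angular=[[0,0,0],[0,0,0],[0,0,0],[0,0,0]])

```text
clock: 25.12
eef_pos: [631.8, 54.1, 14.7]
eef_rot: [[-0.207, 0.978, 0.004], [0.978, 0.207, -0.004], [-0.005, 0.003, -1.0]]
wrist_force: [0.6, -2.7, 1.2]
gripper_width: 50.2
finger_force: 0.9
```

Request:
drive_tool(fingers=[50,50,50,50], slide=[[-0.0009,0.0041,0],[-0.0009,0.0041,0],[-0.0009,0.0041,0],[0,0,0]], angular=[[0,0,0],[0,0,0],[0,0,0],[0,0,0]])

```text
clock: 25.45
eef_pos: [631.3, 56.6, 14.7]
eef_rot: [[-0.207, 0.978, 0.005], [0.978, 0.207, -0.005], [-0.006, 0.004, -1.0]]
wrist_force: [1.0, -5.8, 0.8]
gripper_width: 50.1
finger_force: 2.9
```

Request:
drive_tool(fingers=[50,50,50], slide=[[-0.0007,0.0033,0],[-0.0007,0.0033,0],[0,0,0]], angular=[[0,0,0],[0,0,0],[0,0,0]])

```text
clock: 25.7
eef_pos: [631.3, 56.7, 14.8]
eef_rot: [[-0.206, 0.979, 0.006], [0.979, 0.206, -0.007], [-0.008, 0.004, -1.0]]
wrist_force: [2.6, -10.0, -0.6]
gripper_width: 49.7
finger_force: 5.3
```

Request:
drive_tool(fingers=[50,50,50,30,20,10,10,10,10,10,10,10], slide=[[0.0168,-0.0782,0],[0,0,0.08],[0,0,0.1],[-0.0222,0.0105,0],[-0.0222,0.0105,0],[-0.0222,0.0105,0],[-0.0222,0.0105,0],[-0.0222,0.0105,0],[-0.0222,0.0105,0],[-0.0222,0.0105,0],[-0.0222,0.0105,0],[-0.0222,0.0105,0]], angular=[[0,0,0],[0,0,0],[0,0,0],[0,0,-0.0769],[0,0,-0.0769],[0,0,-0.0769],[0,0,-0.0769],[0,0,-0.0769],[0,0,-0.0769],[0,0,-0.0769],[0,0,-0.0769],[0,0,-0.0769]])

```text
clock: 26.7
eef_pos: [575.0, 65.8, 68.3]
eef_rot: [[0.773, 0.635, -0.003], [0.635, -0.773, -0.004], [-0.005, 0.001, -1.0]]
wrist_force: [0.0, 0.3, -0.5]
gripper_width: 9.9
finger_force: 0.0
```

Request:
drive_tool(fingers=[10,10,10,10,10,10], slide=[[-0.0222,0.0105,0],[-0.0222,0.0105,0],[-0.0222,0.0105,0],[-0.0222,0.0105,0],[0,0,0],[0,0,0]], angular=[[0,0,-0.0769],[0,0,-0.0769],[0,0,-0.0769],[0,0,-0.0769],[0,0,0],[0,0,0]])

```text
clock: 27.2
eef_pos: [548.8, 77.9, 68.2]
eef_rot: [[0.977, 0.212, -0.005], [0.212, -0.977, -0.004], [-0.006, 0.003, -1.0]]
wrist_force: [1.0, 0.2, 0.0]
gripper_width: 9.9
finger_force: 0.0
```

```bash
python3 - <<'E'
from h import *
s=st();im=camera("wrist");cv2.imwrite("pics/w12.png",im)
for y in(-12,-25,-40,-50): edges(im,s,24,y,(-150,10),"x")
for x in(-80,-50,-20): edges(im,s,24,x,(-110,5))
E
```

```text
t 27.2 angle xy [-139.   -29.2] z 68.2 tool y dir -77.7 zaxis(angle) [-0.006 -0.003] F(angle) [ 1.1 -0.1] 0.0 q [-0.78, 0.83, 0.95, 1.96, -0.9, 0.87, -0.68] w 9.9
x line at -12 z 24 [(np.float64(-136.0), 65), (np.float64(-120.0), 89), (np.float64(-5.5), -203)]
x line at -25 z 24 [(np.float64(-136.0), 50), (np.float64(-126.5), 71), (np.float64(-6.0), -163)]
x line at -40 z 24 [(np.float64(-148.0), -28), (np.float64(-136.0), 51), (np.float64(-133.0), 83), (np.float64(-5.5), -216)]
x line at -50 z 24 [(np.float64(-136.0), 52), (np.float64(-133.5), 84), (np.float64(-133.0), 84), (np.float64(-5.5), -211)]
y line at -80 z 24 [(np.float64(-96.5), 131), (np.float64(-1.0), -105), (np.float64(1.5), 58)]
y line at -50 z 24 [(np.float64(-96.0), 117), (np.float64(-1.0), -110), (np.float64(1.5), 59)]
y line at -20 z 24 [(np.float64(-96.0), 121), (np.float64(-1.0), -115), (np.float64(1.5), 67)]
```

Request:
drive_tool(fingers=[10,10,10,10,10,10,10,10,10,10,10], slide=[[0,0,-0.07],[0,0,-0.06],[0,0,-0.03],[0,0,-0.008],[0,0,0],[0.0163,0.0035,0],[0.0163,0.0035,0],[0.0163,0.0035,0],[0.0163,0.0035,0],[0,0,0],[0,0,0]], angular=[[0,0,0],[0,0,0],[0,0,0],[0,0,0],[0,0,0],[0,0,0],[0,0,0],[0,0,0],[0,0,0],[0,0,0],[0,0,0]])

```text
clock: 28.17
eef_pos: [569.3, 81.0, 18.4]
eef_rot: [[0.978, 0.208, -0.003], [0.208, -0.978, -0.005], [-0.004, 0.004, -1.0]]
wrist_force: [-0.1, 1.0, 0.0]
gripper_width: 10.0
finger_force: 0.0
```

Request:
drive_tool(fingers=[10,10,10], slide=[[0.0065,0.0014,0],[0.0065,0.0014,0],[0,0,0]], angular=[[0,0,0],[0,0,0],[0,0,0]])

```text
clock: 28.42
eef_pos: [571.6, 81.6, 18.3]
eef_rot: [[0.978, 0.207, -0.006], [0.207, -0.978, -0.004], [-0.007, 0.003, -1.0]]
wrist_force: [-5.7, -0.5, 3.2]
gripper_width: 10.1
finger_force: 2.4
```

```bash
python3 - <<'E'
from h import *
s=st();im=camera("wrist");cv2.imwrite("pics/w13.png",im)
for y in(-5,-12,-44,-50): edges(im,s,24,y,(-150,10),"x")
E
```

```text
t 28.4167 angle xy [-115.8  -30.4] z 18.3 tool y dir -78.0 zaxis(angle) [-0.007 -0.003] F(angle) [-5.6  0.7] 3.2 q [-0.72, 0.91, 0.88, 1.92, -0.97, 0.82, -0.65] w 10.1
x line at -5 z 24 [(np.float64(-124.5), 53), (np.float64(-92.0), 66), (np.float64(-4.5), -115), (np.float64(0.5), -72), (np.float64(1.0), -72), (np.float64(1.5), -72), (np.float64(2.0), -72)]
x line at -12 z 24 [(np.float64(-110.0), 51), (np.float64(-91.5), 82), (np.float64(-4.5), -110), (np.float64(0.5), -72), (np.float64(1.0), -72), (np.float64(1.5), -72), (np.float64(2.0), -72)]
x line at -44 z 24 [(np.float64(-122.0), 35), (np.float64(-108.5), 51), (np.float64(-104.5), 75), (np.float64(-4.5), -122), (np.float64(0.5), -73), (np.float64(1.0), -73), (np.float64(1.5), -73)]
x line at -50 z 24 [(np.float64(-111.0), 41), (np.float64(-104.0), 77), (np.float64(-4.5), -125), (np.float64(0.5), -73), (np.float64(1.0), -73), (np.float64(1.5), -73)]
```

The cover plate's back edge is at about -104.8, so 3–4 mm remain.

Request:
drive_tool(fingers=[10,10,10], slide=[[0.0049,0.001,0],[0.0033,0.0007,0],[0,0,0]], angular=[[0,0,0],[0,0,0],[0,0,0]])

```text
clock: 28.72
eef_pos: [573.9, 82.0, 18.3]
eef_rot: [[0.978, 0.207, -0.006], [0.207, -0.978, -0.004], [-0.007, 0.003, -1.0]]
wrist_force: [-5.6, -1.5, 4.6]
gripper_width: 9.9
finger_force: 2.7
```

Request:
drive_tool(fingers=[10,10,10], slide=[[0.0033,0.0007,0],[0.0033,0.0007,0],[0,0,0]], angular=[[0,0,0],[0,0,0],[0,0,0]])

```text
clock: 28.97
eef_pos: [575.9, 82.4, 18.3]
eef_rot: [[0.978, 0.207, -0.006], [0.207, -0.978, -0.004], [-0.007, 0.003, -1.0]]
wrist_force: [-4.7, -1.3, 5.1]
gripper_width: 10.0
finger_force: 2.8
```

Request:
drive_tool(fingers=[10,10,10], slide=[[0.0033,0.0007,0],[0.0033,0.0007,0],[0,0,0]], angular=[[0,0,0],[0,0,0],[0,0,0]])

```text
clock: 29.22
eef_pos: [576.0, 82.4, 18.2]
eef_rot: [[0.978, 0.206, -0.009], [0.206, -0.978, -0.004], [-0.01, 0.002, -1.0]]
wrist_force: [-12.0, -2.1, 9.5]
gripper_width: 10.0
finger_force: 6.2
```

Contact on the far leg. One small lean, then back off and check.

Request:
drive_tool(fingers=[10,10,10], slide=[[0.0033,0.0007,0],[0,0,0],[0,0,0]], angular=[[0,0,0],[0,0,0],[0,0,0]])

```text
clock: 29.47
eef_pos: [576.0, 82.4, 18.1]
eef_rot: [[0.978, 0.206, -0.011], [0.206, -0.979, -0.004], [-0.011, 0.002, -1.0]]
wrist_force: [-15.8, -2.8, 13.0]
gripper_width: 9.8
finger_force: 7.9
```

Request:
drive_tool(fingers=[10,10,10,10,10,10,10,10,10], slide=[[-0.04,-0.0086,0],[-0.04,-0.0086,0],[0,0,0.05],[0,0,0.13],[0,0,0.13],[0,0,0.13],[0,0,0.13],[0,0,0.13],[0,0,0]], angular=[[0,0,0],[0,0,0],[0,0,0],[0,0,0],[0,0,0],[0,0,0],[0,0,0],[0,0,0],[0,0,0]])

```text
clock: 30.22
eef_pos: [559.1, 76.8, 235.4]
eef_rot: [[0.978, 0.207, 0.006], [0.207, -0.978, -0.004], [0.005, 0.005, -1.0]]
wrist_force: [0.9, -0.6, -0.6]
gripper_width: 10.0
finger_force: 0.0
```

```bash
python3 - <<'E'
from h import *
s=st();im=camera("wrist");cv2.imwrite("pics/w14.png",im)
for z in(12,24):
  for x in(-125,-85,-60,-35,-10): edges(im,s,z,x,(-110,5))
  for y in(-80,-45,-30,-12): edges(im,s,z,y,(-150,10),"x")
for y in(-190,-10): edges(im,s,35,y,(-30,60),"x")
for x in(-170,-10): edges(im,s,35,x,(-30,60))
E
```

```text
t 30.2167 angle xy [-129.   -32.5] z 235.4 tool y dir -78.1 zaxis(angle) [ 0.005 -0.005] F(angle) [ 0.8 -0.8] -0.6 q [-0.88, 0.66, 1.16, 1.76, -0.66, 1.17, -0.89] w 10.0
y line at -125 z 12 [(np.float64(-100.5), 80), (np.float64(-1.0), -70), (np.float64(2.0), 43), (np.float64(2.5), 43)]
y line at -85 z 12 [(np.float64(-100.5), 86), (np.float64(-100.0), 86), (np.float64(0.0), -62)]
y line at -60 z 12 [(np.float64(-100.0), 81), (np.float64(-0.5), -58), (np.float64(0.0), -58), (np.float64(2.5), 41), (np.float64(3.0), 41)]
y line at -35 z 12 [(np.float64(-100.0), 81), (np.float64(-0.5), -70), (np.float64(0.0), -70), (np.float64(3.0), 55)]
y line at -10 z 12 [(np.float64(-100.0), 84), (np.float64(0.0), -66), (np.float64(3.0), 45)]
x line at -80 z 12 [(np.float64(-140.5), 77), (np.float64(-1.5), -91), (np.float64(4.5), 59)]
x line at -45 z 12 [(np.float64(-140.5), 82), (np.float64(1.0), -83), (np.float64(5.0), 56)]
x line at -30 z 12 [(np.float64(-140.5), 82), (np.float64(1.5), -93), (np.float64(5.5), 58)]
x line at -12 z 12 [(np.float64(-140.5), 97), (np.float64(1.0), -79), (np.float64(5.
[... 548 characters left out ...]
p.float64(2.5), 61)]
x line at -45 z 24 [(np.float64(-138.0), 83), (np.float64(-1.0), -85), (np.float64(2.5), 58)]
x line at -30 z 24 [(np.float64(-138.0), 82), (np.float64(-0.5), -94), (np.float64(3.5), 60)]
x line at -12 z 24 [(np.float64(-137.5), 100), (np.float64(-0.5), -82), (np.float64(2.5), 57), (np.float64(3.0), 57)]
x line at -190 z 35 [(np.float64(0.5), 64), (np.float64(39.5), -76)]
x line at -10 z 35 [(np.float64(-2.0), -95), (np.float64(1.5), 61), (np.float64(39.5), -70)]
y line at -170 z 35 [(np.float64(-3.0), 19), (np.float64(-2.0), 20), (np.float64(39.0), -28), (np.float64(39.5), -28)]
y line at -10 z 35 [(np.float64(-2.0), -72), (np.float64(1.0), 55), (np.float64(38.5), -67)]
```

Everything sits at the corner, but the cover plate's y contact might have eased by up to 1 mm during the x push. I'll repeat one y press.

Request:
drive_tool(fingers=[50,50,50,50,50,50,50,50,50,50,50,50], slide=[[0.0229,-0.0102,-0.041],[0.0229,-0.0102,-0.041],[0.0229,-0.0102,-0.041],[0.0229,-0.0102,-0.041],[0.0229,-0.0102,-0.041],[0.0229,-0.0102,-0.041],[0.0229,-0.0102,-0.041],[0.0229,-0.0102,-0.041],[0.0229,-0.0102,-0.041],[0.0229,-0.0102,-0.041],[0.0229,-0.0102,-0.041],[0.0229,-0.0102,-0.041]], angular=[[0,0,0.0772],[0,0,0.0772],[0,0,0.0772],[0,0,0.0772],[0,0,0.0772],[0,0,0.0772],[0,0,0.0772],[0,0,0.0772],[0,0,0.0772],[0,0,0.0772],[0,0,0.0772],[0,0,0.0772]])

```text
clock: 31.27
eef_pos: [638.4, 41.6, 79.2]
eef_rot: [[-0.099, 0.995, 0.003], [0.995, 0.099, -0.004], [-0.004, 0.003, -1.0]]
wrist_force: [0.4, -0.8, -0.6]
gripper_width: 50.1
finger_force: 0.0
```

Request:
drive_tool(fingers=[50,50,50], slide=[[0.0229,-0.0102,-0.041],[0,0,0],[0,0,0]], angular=[[0,0,0.0772],[0,0,0],[0,0,0]])

```text
clock: 31.52
eef_pos: [644.6, 38.1, 67.4]
eef_rot: [[-0.208, 0.978, 0.002], [0.978, 0.208, -0.004], [-0.004, 0.002, -1.0]]
wrist_force: [0.3, 0.2, 0.5]
gripper_width: 50.0
finger_force: 0.0
```

```bash
python3 -c "
from h import *
st()"
```

```text
t 31.5167 angle xy [-53.6 -88.2] z 67.4 tool y dir 12.0 zaxis(angle) [ 0.002 -0.004] F(angle) [0.3 0.2] 0.5 q [-0.43, 0.76, 0.51, 1.71, -0.49, 0.8, 0.52] w 50.0
```

Request:
drive_tool(fingers=[50,50,50,50,50,50,50,50,50,50], slide=[[0,0,-0.07],[0,0,-0.07],[0,0,-0.025],[0,0,-0.01],[0,0,0],[-0.0035,0.0163,0],[-0.0035,0.0163,0],[-0.0035,0.0163,0],[-0.0014,0.0065,0],[0,0,0]], angular=[[0,0,0],[0,0,0],[0,0,0],[0,0,0],[0,0,0],[0,0,0],[0,0,0],[0,0,0],[0,0,0],[0,0,0]])

```text
clock: 32.35
eef_pos: [641.8, 56.5, 16.3]
eef_rot: [[-0.214, 0.977, 0.005], [0.977, 0.214, -0.003], [-0.004, 0.004, -1.0]]
wrist_force: [0.8, 0.3, 0.3]
gripper_width: 49.9
finger_force: 0.0
```

Request:
drive_tool(fingers=[50,50,50,50], slide=[[-0.0009,0.0041,0],[-0.0009,0.0041,0],[-0.0009,0.0041,0],[0,0,0]], angular=[[0,0,0],[0,0,0],[0,0,0],[0,0,0]])

```text
clock: 32.68
eef_pos: [641.0, 58.5, 16.0]
eef_rot: [[-0.213, 0.977, 0.005], [0.977, 0.213, -0.004], [-0.005, 0.004, -1.0]]
wrist_force: [0.1, -0.7, -0.0]
gripper_width: 50.0
finger_force: 0.0
```

Request:
drive_tool(fingers=[50,50,50], slide=[[-0.0007,0.0033,0],[-0.0007,0.0033,0],[0,0,0]], angular=[[0,0,0],[0,0,0],[0,0,0]])

```text
clock: 32.93
eef_pos: [640.9, 58.7, 16.0]
eef_rot: [[-0.211, 0.977, 0.005], [0.977, 0.212, -0.006], [-0.007, 0.004, -1.0]]
wrist_force: [1.4, -4.9, -1.1]
gripper_width: 49.9
finger_force: 2.8
```

```bash
python3 -c "
from h import *
st()"
```

```text
t 32.9333 angle xy [-52.9 -67.3] z 16.0 tool y dir 12.2 zaxis(angle) [ 0.004 -0.007] F(angle) [ 0.3 -5.1] -1.1 q [-0.44, 0.82, 0.47, 1.75, -0.53, 0.69, 0.53] w 49.9
```

Contact is at the same y (-67.3) as the first press, so it had stayed flush. A last firm lean, then retreat.

Request:
drive_tool(fingers=[50,50,50,50], slide=[[-0.0007,0.0033,0],[-0.0007,0.0033,0],[0,0,0],[0,0,0]], angular=[[0,0,0],[0,0,0],[0,0,0],[0,0,0]])

```text
clock: 33.27
eef_pos: [640.9, 58.9, 16.1]
eef_rot: [[-0.21, 0.978, 0.006], [0.978, 0.21, -0.008], [-0.009, 0.004, -1.0]]
wrist_force: [2.4, -9.1, -2.3]
gripper_width: 50.3
finger_force: 5.1
```

Request:
drive_tool(fingers=[50,50,50,50,50,50,50,50], slide=[[0.0112,-0.0521,0],[0.0112,-0.0521,0],[0,0,0.06],[0,0,0.13],[0,0,0.13],[0,0,0.13],[0,0,0.13],[0,0,0]], angular=[[0,0,0],[0,0,0],[0,0,0],[0,0,0],[0,0,0],[0,0,0],[0,0,0],[0,0,0]])

```text
clock: 33.93
eef_pos: [650.3, 30.6, 197.9]
eef_rot: [[-0.212, 0.977, 0.015], [0.977, 0.212, -0.003], [-0.006, 0.014, -1.0]]
wrist_force: [0.9, -0.8, -0.1]
gripper_width: 50.0
finger_force: 0.0
```

```bash
python3 - <<'E'
from h import *
s=st();im=camera("wrist");cv2.imwrite("pics/w15.png",im)
for x in(-125,): edges(im,s,12,x,(-110,5))
for x in(-85,-60,-35,-15): edges(im,s,24,x,(-110,8))
for y in(-80,): edges(im,s,12,y,(-150,10),"x")
for y in(-45,-30,-12): edges(im,s,24,y,(-150,10),"x")
for y in(-190,-10): edges(im,s,35,y,(-30,60),"x")
for x in(-170,-10): edges(im,s,35,x,(-30,60))
E
```

```text
t 33.9333 angle xy [-49.6 -96.8] z 197.9 tool y dir 12.3 zaxis(angle) [ 0.014 -0.006] F(angle) [ 0.7 -1. ] -0.1 q [-0.47, 0.63, 0.6, 1.58, -0.39, 1.04, 0.45] w 50.0
y line at -125 z 12 [(np.float64(-100.5), 84), (np.float64(-73.5), -53), (np.float64(-1.0), -31)]
y line at -85 z 24 [(np.float64(-98.0), 97), (np.float64(-83.0), -62), (np.float64(-1.0), -30)]
y line at -60 z 24 [(np.float64(-103.5), 22), (np.float64(-98.0), 82), (np.float64(-73.5), -59), (np.float64(-1.0), -28), (np.float64(-0.5), -28)]
y line at -35 z 24 [(np.float64(-98.0), 82), (np.float64(-72.5), -58), (np.float64(-72.0), -58), (np.float64(-50.0), 57), (np.float64(-1.0), -57), (np.float64(1.5), 45)]
y line at -15 z 24 [(np.float64(-98.0), 85), (np.float64(-56.0), -47), (np.float64(-51.0), 21), (np.float64(-42.0), 60), (np.float64(-1.0), -52), (np.float64(-0.5), -52), (np.float64(1.5), 43)]
x line at -80 z 12 [(np.float64(-140.5), 93), (np.float64(-104.0), -43), (np.float64(-69.5), 31), (np.float64(-68.5), 30), (np.float64(-1.5), -83), (np.float64(4.5), 59), (np.float64(5.0), 59)]
x line at -45 z 24 [(np.float64(-137.0), 58), (np.float64(-40.0), 44), (np.float64(-31.0), -38), (np.float64(-14.0), 60), (np.float64(-0.5), -76), (np.float64(2.5), 70)]
x line at -30 z 24 [(np.float64(-137.5), 58), (np.float64(-51.0), 62), (np.float64(-0.5), -82), (np.float64(3.0), 65)]
x line at -12 z 24 [(np.float64(-137.0), 72), (np.float64(-57.0), 63), (np.float64(-1.0), -83), (np.float64(3.0), 65)]
x line at -190 z 35 [(np.float64(0.5), 70), (np.float64(9.0), -101), (np.float64(27.5), 40), (np.float64(41.5), -33), (np.float64(42.0), -33), (np.float64(53.5), 32)]
x line at -10 z 35 [(np.float64(-2.0), -91), (np.float64(1.0), 70), (np.float64(39.5), -74), (np.float64(40.0), -74)]
y line at -170 z 35 [(np.float64(-2.0), 33), (np.float64(39.0), -48)]
y line at -10 z 35 [(np.float64(-1.5), -53), (np.float64(0.5), 44), (np.float64(39.0), -87)]
```

```bash
python3 -c "
from rig import *
print(hand_in())"
```

```text
the job is handed in; nothing more can be done
None
```

I pressed the wide plate home against both legs (about 19 N each). I then set the narrow plate on it and slid it into the same corner. The final edge scan shows both plates flush to within about 1 mm and the angle unmoved, and I handed the job in at about 34 s; no verdict came back.

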